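# Change the test bars on a clamped sag-test rack

### The job

Swing the rack's clamp right back by its red handle, clear the red-brown fired bars off the rack into the black pan, and lay every cream fresh bar across both rails, squarely in a marked lane of its own and centred between the rails. Only when all are in place, swing the clamp over again so that it rests down on the fresh bars. Leave the other things on the bench alone.

Things in the scene. Friction and masses are not known exactly. Their poses are not given: they have to be found in the camera images.
- rack: fixed sag-test rack bolted to the worktop: dark steel base plate 205 x 170 x 12 mm (x -75..+130, y -85..+85) with two bright rails along its y axis at x = -40 and +40, each 8 mm thick, 150 mm long, tops 60 mm above the worktop, and blue clamp brackets (y = +-58, x = 92..118, 108 high). Origin: underside, midway between the rails; z up
- lane1 (a point): one of three marked lanes of the rack (yellow marks 18 mm wide on both rails): the point midway between the rails at rail-top height; lanes are 50 mm apart along rack y (lane1 +50, lane2 0, lane3 -50). A bar in the lane lies along rack x, its centre 8 mm above this point
- lane2 (a point): one of three marked lanes of the rack (yellow marks 18 mm wide on both rails): the point midway between the rails at rail-top height; lanes are 50 mm apart along rack y (lane1 +50, lane2 0, lane3 -50). A bar in the lane lies along rack x, its centre 8 mm above this point
- lane3 (a point): one of three marked lanes of the rack (yellow marks 18 mm wide on both rails): the point midway between the rails at rail-top height; lanes are 50 mm apart along rack y (lane1 +50, lane2 0, lane3 -50). A bar in the lane lies along rack x, its centre 8 mm above this point
- clamp (a joint): angle of the rack's hold-down clamp in rad about clamp_hinge, growing as it swings up and back: about 0.05 when its pressure bar rests on test bars over the rear (+x) rail, 0 on its stop with nothing under it, 1.9 fully back at its stop. Weighted over-centre: past about 0.9 it falls open, below it falls down on the bars
- clamp_handle (a point): middle of the red round handle bar of the clamp, 16 mm diameter, 76 mm free length between its side links, parallel to rack y; it travels on an arc of 90 mm radius about clamp_hinge, from 45 mm in front of (rack -x) and 78 mm above the hinge at joint 0 to about 88 mm behind it (rack +x) and 17 mm above it when fully back
- clamp_hinge (a point): pivot of the clamp, 95 mm above the worktop at rack x = +105, y = 0; pivot axis parallel to rack y. The pressure bar (10 x 130 x 10 mm, along rack y) is 67 mm from it
- tile: fixed grey ceramic tile 150 x 170 x 12 mm on which the fresh bars wait; origin at the centre of its underside
- pan: loose black pan 180 (x) x 190 (y) x 30 mm high, walls and floor 4 mm, mass about 0.5 kg; origin at the centre of its underside
- fresh1: cream unfired test bar 110 x 16 x 16 mm, about 65 g, long axis x, origin at its centre; may be absent
- fresh2: cream unfired test bar 110 x 16 x 16 mm, about 65 g, long axis x, origin at its centre; may be absent
- fresh3: cream unfired test bar 110 x 16 x 16 mm, about 65 g, long axis x, origin at its centre; may be absent
- fired1: red-brown fired test bar 110 x 16 x 16 mm, about 65 g, long axis x, origin at its centre; may be absent; starts clamped in a lane of the rack
- fired2: red-brown fired test bar 110 x 16 x 16 mm, about 65 g, long axis x, origin at its centre; may be absent; starts clamped in a lane of the rack
- fired3: red-brown fired test bar 110 x 16 x 16 mm, about 65 g, long axis x, origin at its centre; may be absent; starts clamped in a lane of the rack
- crucible: bystander: white crucible, 48 mm across, 42 mm high; origin under its centre
- sieve: bystander: round metal pan 180 mm across, 45 mm high
- jar: bystander: amber jar 60 mm across, 85 mm high
- brush: bystander: hand brush lying flat
- bottle: bystander: white bottle 64 mm across, 170 mm high
- wrench: bystander: steel wrench 160 mm long, lying flat
- weight: bystander: brass weight 32 mm across, 30 mm high

How it is judged:
On the way, in this order (a step that is already met when the one before it is completed fails the run):
1. the clamp is swung right back (beyond 1.5 rad) (value of joint clamp above 1.5 rad), for 0.2 s.
2. with the clamp still back, every fired bar lies in the pan and every fresh bar lies across both rails in a lane ((horizontal distance between fresh1 and lane1 below 0.012 m or horizontal distance between fresh1 and lane2 below 0.012 m or horizontal distance between fresh1 and lane3 below 0.012 m) and z of fresh1 in the frame of lane2 between 0.004 and 0.012 m and angle between the x axis of each of fresh1, fresh2, fresh3 and the x axis of rack, either way round below 0.14 rad and linear speed of each of fresh1, fresh2, fresh3, fired1, fired2, fired3 below 0.03 m/s and (horizontal distance between fresh2 and lane1 below 0.012 m or horizontal distance between fresh2 and lane2 below 0.012 m or horizontal distance between fresh2 and lane3 below 0.012 m) and z of fresh2 in the frame of lane2 between 0.004 and 0.012 m and (horizontal distance between fresh3 and lane1 below 0.012 m or horizontal distance between fresh3 and lane2 below 0.012 m or horizontal distance between fresh3 and lane3 below 0.012 m) and z of fresh3 in the frame of lane2 between 0.004 and 0.012 m and x of fired1 in the frame of pan between -0.08 and 0.08 m and y of fired1 in the frame of pan between -0.09 and 0.09 m and z of fired1 in the frame of pan between 0 and 0.035 m and x of fired2 in the frame of pan between -0.08 and 0.08 m and y of fired2 in the frame of pan between -0.09 and 0.09 m and z of fired2 in the frame of pan between 0 and 0.035 m and x of fired3 in the frame of pan between -0.08 and 0.08 m and y of fired3 in the frame of pan between -0.09 and 0.09 m and z of fired3 in the frame of pan between 0 and 0.035 m and value of joint clamp above 1.2 rad), for 0.3 s.
At the end, for the whole second after the job is handed in: Every fresh bar rests on both rails, its centre within 12 mm of a lane point (horizontally) and 4 to 12 mm above it, within 0.14 rad of the rack's x axis; every fired bar lies in the pan; the clamp is down (below 0.085 rad); all at rest ((horizontal distance between fresh1 and lane1 below 0.012 m or horizontal distance between fresh1 and lane2 below 0.012 m or horizontal distance between fresh1 and lane3 below 0.012 m) and z of fresh1 in the frame of lane2 between 0.004 and 0.012 m and angle between the x axis of each of fresh1, fresh2, fresh3 and the x axis of rack, either way round below 0.14 rad and linear speed of each of fresh1, fresh2, fresh3, fired1, fired2, fired3 below 0.03 m/s and (horizontal distance between fresh2 and lane1 below 0.012 m or horizontal distance between fresh2 and lane2 below 0.012 m or horizontal distance between fresh2 and lane3 below 0.012 m) and z of fresh2 in the frame of lane2 between 0.004 and 0.012 m and (horizontal distance between fresh3 and lane1 below 0.012 m or horizontal distance between fresh3 and lane2 below 0.012 m or horizontal distance between fresh3 and lane3 below 0.012 m) and z of fresh3 in the frame of lane2 between 0.004 and 0.012 m and x of fired1 in the frame of pan between -0.08 and 0.08 m and y of fired1 in the frame of pan between -0.09 and 0.09 m and z of fired1 in the frame of pan between 0 and 0.035 m and x of fired2 in the frame of pan between -0.08 and 0.08 m and y of fired2 in the frame of pan between -0.09 and 0.09 m and z of fired2 in the frame of pan between 0 and 0.035 m and x of fired3 in the frame of pan between -0.08 and 0.08 m and y of fired3 in the frame of pan between -0.09 and 0.09 m and z of fired3 in the frame of pan between 0 and 0.035 m and value of joint clamp below 0.085 rad and velocity of joint clamp between -0.05 and 0.05 rad/s); the robot touches nothing.
It fails at once if another thing on the bench (crucible, sieve pan, jar, brush, bottle, wrench, weight) is displaced by more than 40 mm (distance of any of crucible, sieve, jar, brush, bottle, wrench, weight from where it was at the start of the episode above 0.04 m).
Of fired1, fired2, fired3 only 2 to 3 are there at a start; the rules pass over those that are not, and their reading is None.
Of fresh1, fresh2, fresh3 only 2 to 3 are there at a start; the rules pass over those that are not, and their reading is None.
At some moment in a run one of pan may be knocked a few centimetres aside while the robot is not near it.
Once in a run the grip may slacken for a moment while it holds something.
It also fails if it takes over 200 s, if anything falls off the work surface, if the arm or the gripper's body presses on something with over 40 N, if the wrist force passes 120 N, or if a joint passes its speed limit or range.

### The arm

A 6-joint arm with a two-finger parallel gripper is mounted at the origin on the work surface. World frame = base frame: x ahead of the robot, y to its left, z up, the work surface at z = 0. Lengths are in m, angles in rad, forces in N, time in s.
With the tool pointing down it reaches from about 0.375 to 0.975 m from the base axis. Payload 3.8 kg.
Tool frame: the origin (TCP) lies at the very end of the fingers, on their centre line; the grasp point (between the pads) lies 19 mm behind it (ctrl.pinch_z is the distance from the TCP to the grasp point, in m); z points along the fingers, y is the direction in which the jaws open and shut (so a half turn about z gives the same grasp; the last joint's range is limited). The gripper opens to 85 mm and grips with 20 to 120 N. Pads are 22 mm wide; open, the fingers measure 114 mm over their backs; the gripper's body (76 mm by 85 mm) begins 54 mm behind the grasp point. The pads swing forward as they close: fully open they stand 13 mm farther back than shut.
Start: joints at [1.094, 0.264, 1.604, -0, 1.274, -0.037], TCP at [0.287, 0.611, 0.194] pointing down, gripper open.
Joint ranges: [-2.63, 2.63], [-0.94, 2.18], [0.31, 2.57], [-1.31, 4.45], [0, 2.66], [-2.55, 2.55]. Speed limits (rad/s): [2.57, 2.57, 3.14, 3.14, 3.14, 3.14].

### API

Orientations are given as a unit quaternion [w, x, y, z].
In Python, from station import ctrl gives the robot as it stands.
- The arm moves only by the shell command python3 -m pendant 'ROWS'. ROWS is JSON, a list of rows, each a list of 3 entries, a list of its own where there are three numbers: the shift along the tool's x, y, z in m, then the turn, a rotation vector about the tool's x, y, z in rad, then the gripper's target within -1 to 1 (shut at 1, half-way at 0, fully open at -1). A call has 1 to 8 rows; each row is the pose to reach, as a shift and turn from the pose commanded when the call began, along the tool's axes at that moment; what a row does not reach only later rows make up. A row lasts 1/10 s, in which the tool goes at most 50 mm and 8.59 degrees, less where a joint would pass 70% of its speed; a pose out of reach is approached as far as the arm can. A call with a gripper value outside its range is refused whole. The fingers move at their own pace and stop on an object; the grip force is fixed at half the most. Time passes only in rows, so rows that repeat a pose let the fingers close. It gives the time, the measured TCP pose, the force and the opening at its end, in the units of the state.
- ctrl.sense(): the state, without advancing time (a new reading comes with each control period).
- ctrl.read_camera(name): name is "scene" or "top"; returns the picture (384x512x3 uint8, blue, green, red); there is no depth.
- ctrl.camera_params(name): a dict with "K" (3x3 intrinsics, pixels), "k1" (the pictures are not rectified: a ray, as slopes to the right and down, at radius r is drawn at 1 + k1 r^2 times it, then the intrinsics apply), "origin" and "attitude" of the camera in the world. Camera axes: x right, y up, looking along -z (the intrinsics and any distortion apply to the point x, -y, -z); pixel columns grow to the right and rows downward; lengths in m; the calibration is good to about 2 mm. A picture is of the moment at which its call begins. camera_params takes no time and is no camera call.
- ctrl.sign_off(): hands the job in, once; it reports no verdict.
The state is a dict: "t": time; "joint_positions": joint angles; "joint_vel": joint speeds; "tau": joint torques, N m; "eef_pos": TCP position; "tool_rot": TCP orientation; "contact_force": force on the tool from outside, world axes, zero at the start; "torque": the same for the moment, N m; "gripper_width": finger opening in m.
Only numpy, scipy, OpenCV 4.12 (cv2) and the standard library are available. Lean on these libraries where they do the work, as an engineer would, in place of code of your own. Each camera call takes 0.05 s, during which the arm holds its last target.

## Working session

There is one attempt and no reset: what is moved stays moved. The work goes in short steps, Python scripts to look and compute and a shell command to move; the robot and the scene stay as the last step left them, time stands still between calls to the robot, and variables do not carry over. Pictures are saved under pics/ and viewed, and the job is handed in when it is done.

```bash
ls; mkdir -p pics; python3 - <<'E'
from station import ctrl
import cv2,numpy as np
for n in("scene","top"):
    cv2.imwrite(f"pics/{n}0.png",ctrl.read_camera(n)); print(n,ctrl.camera_params(n))
print(ctrl.sense(),ctrl.pinch_z)
E
```

```text
pics
scene {'K': array([[471.28081571,   0.        , 256.98367039],
       [  0.        , 471.28081571, 184.95207705],
       [  0.        ,   0.        ,   1.        ]]), 'k1': -0.040938355350073355, 'origin': array([1.04697022, 0.86770713, 1.38903027]), 'attitude': array([0.25236459, 0.08554932, 0.31808365, 0.90984406])}
top {'K': array([[444.64186855,   0.        , 255.38510008],
       [  0.        , 444.64186855, 195.36674041],
       [  0.        ,   0.        ,   1.        ]]), 'k1': -0.11933610819843647, 'origin': array([0.25305113, 0.03745952, 1.95002563]), 'attitude': array([-0.70153686, -0.0464034 ,  0.05632456,  0.70888666])}
{'t': 0.1, 'joint_positions': array([ 1.09413103e+00,  2.64646050e-01,  1.60527475e+00,  5.35046686e-06,
        1.27371433e+00, -3.69017566e-02]), 'joint_vel': array([-0.00100168, -0.00267807, -0.00248533, -0.00070419, -0.00098433,
       -0.00019315]), 'tau': array([ 1.50470627e-03, -5.16709971e+01, -3.68592381e+01, -3.94247979e-05,
        6.35622549e-03,  6.65502716e-05]), 'eef_pos': array([0.28701783, 0.61010125, 0.19318787]), 'tool_rot': array([-2.61839308e-04,  2.18114894e-01,  9.75922564e-01, -9.87108696e-04]), 'contact_force': array([ 0.33844719, -0.0145315 , -0.19550666]), 'torque': array([0.01262769, 0.03722225, 0.00656017]), 'gripper_width': 0.08572026938040611} 0.0187
```

View pics/scene0.png

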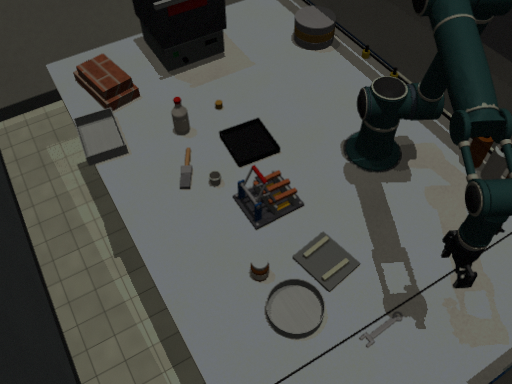

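View pics/top0.png

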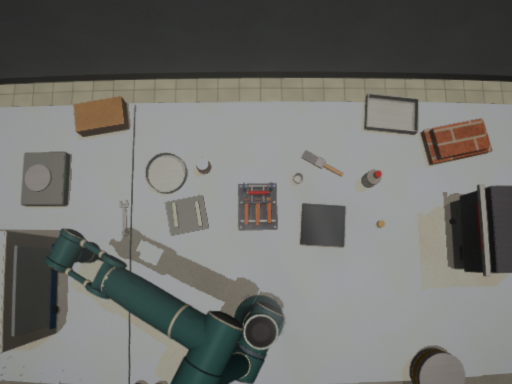

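Three fired bars are in the rack, centred about (257,213) in the top view. Two fresh bars are on the tile at (187,214), and the pan is at (323,225). Next I'll zoom in and set up ray casting.

```bash
cat > h.py <<'E'
from station import ctrl
import cv2,numpy as np
from scipy.spatial.transform import Rotation as R
def Rm(q): return R.from_quat([q[1],q[2],q[3],q[0]]).as_matrix()
def ray(n,px):
    p=ctrl.camera_params(n);K=p['K'];k=p['k1']
    d=np.array([(px[0]-K[0,2])/K[0,0],(px[1]-K[1,2])/K[1,1]])
    u=d.copy()
    for _ in range(20): u=d/(1+k*(u@u))
    return p['origin'],Rm(p['attitude'])@np.array([u[0],-u[1],-1])
def onz(n,px,z):
    o,d=ray(n,px); return o+d*(z-o[2])/d[2]
def proj(n,P):
    p=ctrl.camera_params(n);K=p['K']
    c=Rm(p['attitude']).T@(np.array(P,float)-p['origin']); u=np.array([c[0],-c[1]])/-c[2]
    u=u*(1+p['k1']*(u@u)); return np.array([K[0,0]*u[0]+K[0,2],K[1,1]*u[1]+K[1,2]])
def crop(n,x,y,w,h,s,name,img=None):
    img=ctrl.read_camera(n) if img is None else img
    cv2.imwrite('pics/'+name,cv2.resize(img[y:y+h,x:x+w],None,fx=s,fy=s,interpolation=cv2.INTER_CUBIC))
    return img
def blobs(n,img,roi,f,z,mina=10):
    x,y,w,h=roi; hsv=cv2.cvtColor(img,cv2.COLOR_BGR2HSV)[y:y+h,x:x+w].astype(int)
    m=f(hsv[...,0],hsv[...,1],hsv[...,2]).astype(np.uint8)
    c,_=cv2.findContours(m,cv2.RETR_EXTERNAL,cv2.CHAIN_APPROX_NONE); out=[]
    for k in c:
        if cv2.contourArea(k)<mina: continue
        W=np.array([onz(n,(q[0][0]+x,q[0][1]+y),z)[:2] for q in k],np.float32)
        r=cv2.minAreaRect(W*1000); b=cv2.boxPoints(r)
        e=b[1]-b[0] if np.linalg.norm(b[1]-b[0])>np.linalg.norm(b[2]-b[1]) else b[2]-b[1]
        a=np.degrees(np.arctan2(e[1],e[0]))%180
        mm=cv2.moments(k)
        print(n,'c',np.round(r[0],1),'size',np.round(sorted(r[1]),1),'ang',round(a,1),'area',cv2.contourArea(k),'px',(k[:,0].mean(0)+[x,y]).round(1)); out.append((r[0],a))
    return out
E
python3 - <<'E'
from h import *
t=cv2.imread('pics/top0.png');s=cv2.imread('pics/scene0.png')
crop('top',150,165,210,95,3.8,'t0a.png',t); crop('scene',190,110,180,190,3.1,'s0a.png',s)
E
```

```text
(no output)
```

View pics/t0a.png

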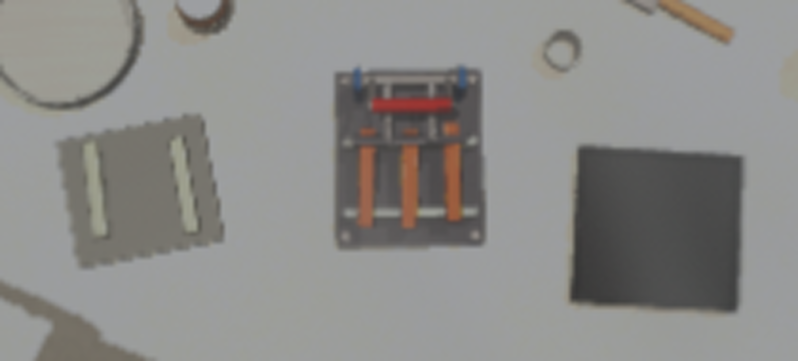

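View pics/s0a.png

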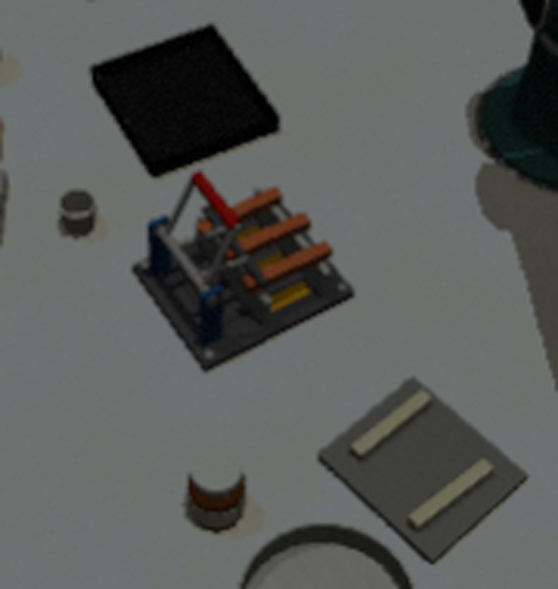

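```bash
python3 - <<'E'
from h import *
t=cv2.imread('pics/top0.png');s=cv2.imread('pics/scene0.png')
print('fired');blobs('top',t,(230,175,60,60),lambda h,S,v:(h>4)&(h<18)&(S>120)&(v>80),.076)
print('red');blobs('top',t,(230,175,60,60),lambda h,S,v:((h<4)|(h>170))&(S>120)&(v>80),.173)
print('fresh');blobs('top',t,(160,190,50,50),lambda h,S,v:(v>125)&(S>20)&(h>15)&(h<45),.028)
print('tile');blobs('top',t,(160,190,50,50),lambda h,S,v:(v<135)|(S>16),.012)
print('plate');blobs('top',t,(230,175,60,60),lambda h,S,v:(v<125)|(S>60),.012)
print('pan');blobs('top',t,(290,190,70,65),lambda h,S,v:(v<110),.03)
for roi in [(250,205)]: print(cv2.cvtColor(t,cv2.COLOR_BGR2HSV)[205,235:285].tolist())
print('sc fresh');blobs('scene',s,(290,230,75,65),lambda h,S,v:(v>110)&(S>40)&(h>15)&(h<45),.028)
print('sc fired');blobs('scene',s,(230,160,80,70),lambda h,S,v:(h>4)&(h<16)&(S>110)&(v>60),.076)
print('sc red');blobs('scene',s,(230,160,80,70),lambda h,S,v:((h<4)|(h>170))&(S>120)&(v>60),.173)
E
```

```text
fired
top c [452.4  50.1] size [ 8.5 76.6] ang 179.5 area 31.5 px [245.9 212.8]
top c [453.6 -45.2] size [12.8 81. ] ang 179.1 area 52.0 px [268.7 212.5]
top c [451.9   1.4] size [12.7 85.2] ang 179.3 area 53.5 px [257.3 213.2]
red
top c [5.268e+02 2.000e-01] size [ 8.2 80.9] ang 89.5 area 39.5 px [257.8 192. ]
fresh
top c [455.6 362.3] size [ 15.4 106.6] ang 7.1 area 58.0 px [174.3 214.5]
top c [459.  259.8] size [ 14.3 107.3] ang 9.8 area 47.5 px [197.9 213.2]
tile
top c [453.4 311.9] size [153.4 174.3] ang 100.5 area 1285.0 px [186.6 215. ]
top c [554.1 392.2] size [17.6 77.2] ang 100.9 area 32.0 px [168.  192.1]
plate
top c [488.2   0. ] size [170.8 207.8] ang 179.7 area 1737.5 px [257.2 206.3]
pan
top c [ 403.  -281.7] size [179.5 192. ] ang 85.8 area 1718.0 px [322.5 224.9]
[[90, 3, 157], [45, 3, 156], [27, 19, 149], [23, 20, 115], [8, 11, 92], [10, 9, 88], [10, 9, 87], [10, 9, 87], [6, 15, 86], [8, 74, 104], [9, 133, 152], [9, 136, 156], [9, 134, 148], [8, 95, 105], [5, 21, 74], [0, 6, 80], [0, 9, 82], [170, 9, 81], [0, 9, 81], [8, 13, 81], [10, 68, 101], [10, 134, 143], [10, 147, 156], [10, 147, 156], [10, 134, 146], [7, 56, 82], [0, 7, 76], [170, 10, 78], [0, 7, 77], [0, 7, 77], [0, 13, 79], [5, 59, 95], [9, 139, 136], [10, 150, 155], [10, 150, 156], [11, 138, 148], [8, 53, 91], [0, 10, 80], [165, 12, 84], [170, 9, 85], [170, 9, 88], [165, 5, 107], [90, 2, 149], [105, 3, 157], [90, 3, 157], [90, 3, 158], [90, 2, 157], [90, 2, 157], [110, 5, 159], [100, 5, 158]]
sc fresh
sc fired
scene c [452.7  52.4] size [18.3 84.7] ang 178.1 area 75.0 px [284.5 193.6]
scene c [451.1   4.7] size [18.7 87.6] ang 178.1 area 72.5 px [277.8 184.3]
scene c [445.4 -43.9] size [15.7 61.4] ang 1.5 area 40.0 px [272.  174.8]
sc red
scene c [525.9  -2.4] size [13.  82.5] ang 89.9 area 54.0 px [259. 174.]
```

The rack sits at about (0.461, 0.000) with yaw near -0.5°, and the handle is at (0.526, 0). I'll cage the handle with half-open jaws along world x and lead it over its arc.

```bash
cat >> h.py <<'E'
def go(x,y,z,psi_deg,start=None):
    s=ctrl.sense(); M=Rm(s['tool_rot']); p=s['eef_pos']; ps=np.radians(psi_deg)
    T=np.array([[-np.sin(ps),np.cos(ps),0],[np.cos(ps),np.sin(ps),0],[0,0,-1]])
    if abs(0)<1:
        sh=M.T@(np.array([x,y,z])-p); rv=R.from_matrix(M.T@T).as_rotvec()
        cur=np.degrees(np.arctan2(M[1,1],M[0,1]))
        print('t',round(s['t'],1),'at',p.round(4),'psi',cur.round(1),'w',round(s['gripper_width'],4),'F',s['contact_force'].round(1),'-> shift',sh.round(4),'turn',rv.round(3),'j',s['joint_positions'].round(2))
E
python3 -c "
from h import *
go(.526,0,.30,0)"
```

```text
t 0.1 at [0.287  0.6101 0.1932] psi 64.8 w 0.0857 F [ 0.3 -0.  -0.2] -> shift [-0.476  -0.4505 -0.1059] turn [-2.000e-03  1.000e-03  1.131e+00] j [ 1.09  0.26  1.61  0.    1.27 -0.04]
```

```bash
python3 -m pendant '[[[0,0,-0.05],[0,0,0],0],[[-0.03,-0.03,-0.106],[0,0,0.14],0],[[-0.06,-0.06,-0.106],[0,0,0.28],0],[[-0.1,-0.1,-0.106],[0,0,0.42],0],[[-0.14,-0.13,-0.106],[0,0,0.56],0],[[-0.18,-0.16,-0.106],[0,0,0.7],0],[[-0.22,-0.2,-0.106],[0,0,0.84],0],[[-0.26,-0.24,-0.106],[0,0,0.98],0]]'; python3 -c "
from h import *
go(.526,0,.30,0)"
```

```text
t: 0.9
eef_pos: [0.4116, 0.3055, 0.2999]
tool_rot: [0.0, 0.654, 0.757, -0.0]
contact_force: [0.7, 0.4, 0.2]
gripper_width: 0.0425
t 0.9 at [0.4116 0.3055 0.2999] psi 8.3 w 0.0425 F [0.7 0.4 0.2] -> shift [-0.3188  0.0689 -0.    ] turn [-0.     0.     0.146] j [ 0.59 -0.1   1.8  -0.    1.44  0.44]
```

```bash
python3 -m pendant '[[[-0.045,0.01,0],[0,0,0.14],0],[[-0.09,0.02,0],[0,0,0.146],0],[[-0.135,0.03,0],[0,0,0.146],0],[[-0.18,0.04,0],[0,0,0.146],0],[[-0.225,0.05,0],[0,0,0.146],0],[[-0.27,0.06,0],[0,0,0.146],0],[[-0.319,0.069,0],[0,0,0.146],0],[[-0.319,0.069,0],[0,0,0.146],0]]'; python3 -c "
from h import *
go(.526,0,.157,0)
crop('scene',190,110,180,190,3.1,'s1.png')
t=ctrl.read_camera('top')
print('pan');blobs('top',t,(290,190,70,65),lambda h,S,v:(v<110),.03)"
```

```text
t: 1.7
eef_pos: [0.5285, -0.0029, 0.2995]
tool_rot: [0.001, 0.708, 0.707, -0.001]
contact_force: [0.8, 0.4, -1.0]
gripper_width: 0.0427
t 1.7 at [ 0.5285 -0.0029  0.2995] psi -0.1 w 0.0427 F [ 0.8  0.4 -1. ] -> shift [ 0.0033 -0.0024  0.1425] turn [-0.001  0.003 -0.001] j [-0.05 -0.06  1.77 -0.    1.43 -0.05]
pan
top c [ 402.1 -281.6] size [182.3 191.7] ang 86.0 area 1728.5 px [322.3 225. ]
```

View pics/s1.png

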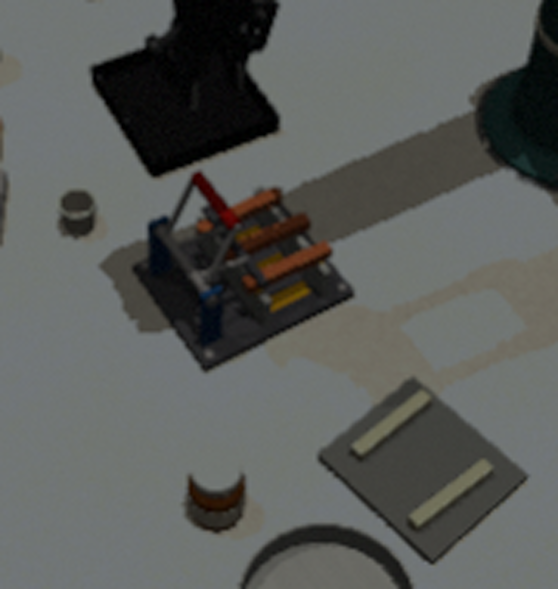

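The gripper is above the rack and the handle is clear at about (258,175), so I'll descend around it.

```bash
python3 -m pendant '[[[0.003,-0.002,0.05],[0,0,0],0],[[0.003,-0.002,0.1],[0,0,0],0],[[0.003,-0.002,0.125],[0,0,0],0],[[0.003,-0.002,0.142],[0,0,0],0],[[0.003,-0.002,0.142],[0,0,0],0]]'; python3 -c "
from h import *
go(.55,0,.167,0)
crop('scene',190,110,180,190,3.1,'s2.png')"
```

```text
t: 2.3
eef_pos: [0.5222, 0.0074, 0.1548]
tool_rot: [-0.003, 0.705, 0.71, -0.002]
contact_force: [1.0, 0.0, 0.9]
gripper_width: 0.0429
t 2.3 at [0.5222 0.0074 0.1548] psi 0.4 w 0.0429 F [1.  0.  0.9] -> shift [-0.0076  0.0276 -0.0124] turn [-0.007 -0.001  0.007] j [-0.03  0.01  1.97  0.    1.17 -0.04]
```

View pics/s2.png

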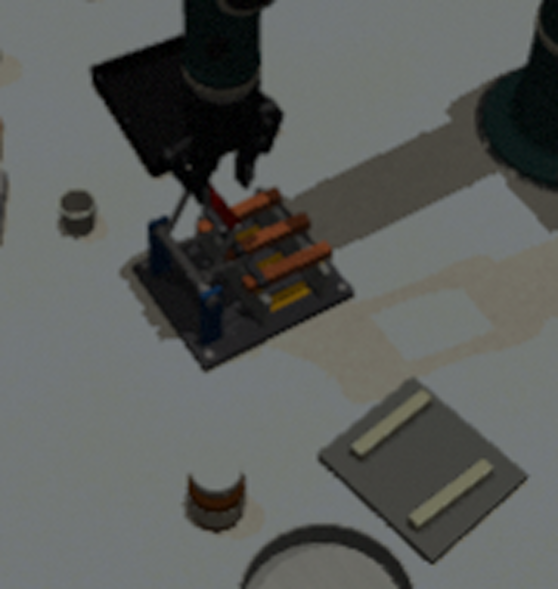

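```bash
python3 -m pendant '[[[-0.007,0.014,-0.006],[0,0,0],0],[[-0.007,0.028,-0.012],[0,0,0],0],[[-0.007,0.04,-0.012],[0,0,0],0],[[-0.007,0.053,-0.012],[0,0,0],0],[[-0.007,0.065,-0.012],[0,0,0],0],[[-0.007,0.078,-0.012],[0,0,0],0]]'; python3 -c "
from h import *
go(.61,0,.165,0)
crop('scene',190,110,180,190,3.1,'s3.png')"
```

```text
t: 2.95
eef_pos: [0.6044, -0.0008, 0.1702]
tool_rot: [-0.0, 0.705, 0.709, -0.0]
contact_force: [-0.2, 0.5, 0.2]
gripper_width: 0.0429
t 3.0 at [ 0.6044 -0.0008  0.1702] psi 0.3 w 0.0429 F [-0.2  0.5  0.2] -> shift [0.0008 0.0056 0.0052] turn [-0.    -0.     0.005] j [-0.04  0.15  1.79  0.    1.21 -0.05]
```

View pics/s3.png

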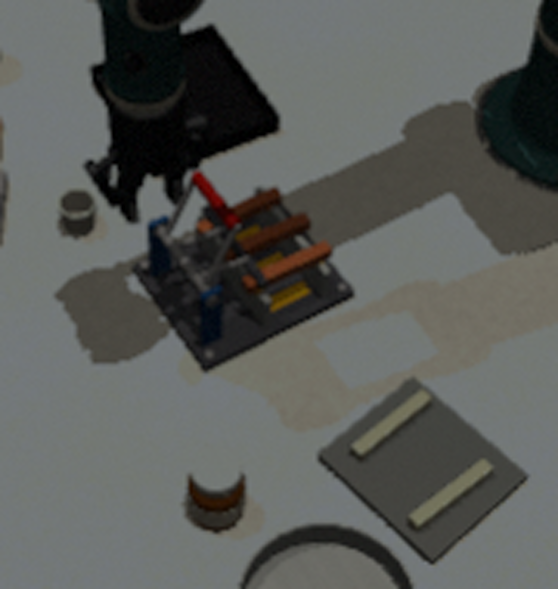

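```bash
python3 - <<'E'
from h import *
s=ctrl.sense();p=s['eef_pos'];print(p)
for P in [p,p+[0,0,.01],p+[.03,0,0],p-[.03,0,0],(.526,0,.175),(.526,.038,.175),(.526,-.038,.175)]:
    q=proj('scene',P);print(q.round(1),((q-[190,110])*3.1).round(0), proj('top',P).round(1))
t=ctrl.read_camera('top');crop('top',210,165,130,85,6,'t3.png',t)
E
```

```text
[ 0.60641016 -0.00091864  0.17022524]
[238.2 184.2] [149. 230.] [258.  172.8]
[238.1 182.3] [149. 224.] [258.1 172.3]
[230.2 187.9] [125. 241.] [257.9 165.6]
[246.  180.6] [174. 219.] [258.1 180.1]
[259.1 173.8] [214. 198.] [258.1 192.1]
[265.1 181.4] [233. 221.] [248.7 192.2]
[253.4 166.4] [196. 175.] [267.5 192. ]
```

View pics/t3.png

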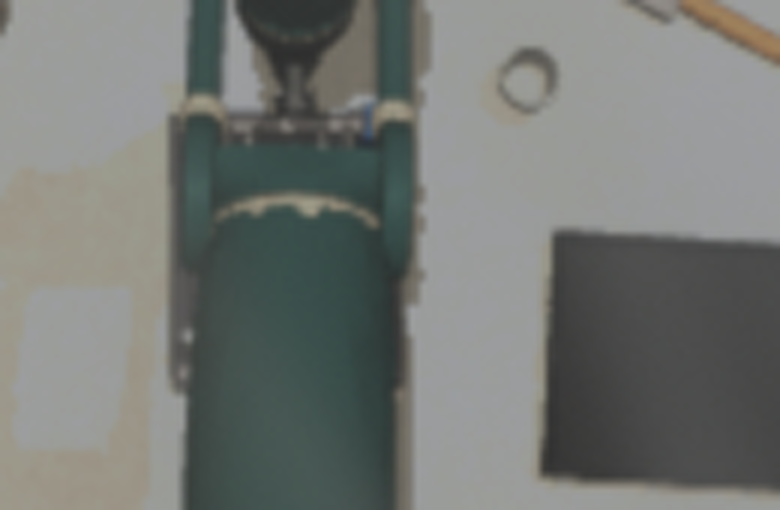

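```bash
python3 - <<'E'
from h import *
for P in [(.551,.007,.155),(.493,.007,.155),(.551,.007,.165),(.493,.007,.165)]:
    q=proj('scene',P);print(P,((q-[190,110])*3.1).round(0))
s=ctrl.read_camera('scene');crop('scene',215,130,70,70,8,'s3b.png',s)
cv2.imwrite('pics/s2b.png',cv2.resize(cv2.imread('pics/s2.png')[100:270,120:320],None,fx=3,fy=3))
E
```

```text
(0.551, 0.007, 0.155) [198. 223.]
(0.493, 0.007, 0.155) [243. 202.]
(0.551, 0.007, 0.165) [198. 217.]
(0.493, 0.007, 0.165) [244. 196.]
```

View pics/s3b.png

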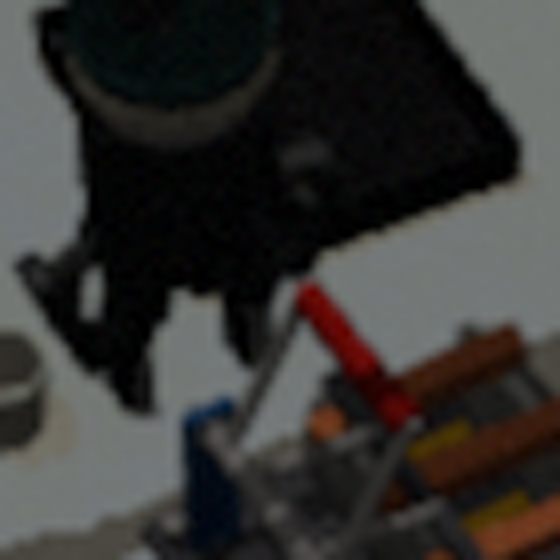

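View pics/s2b.png

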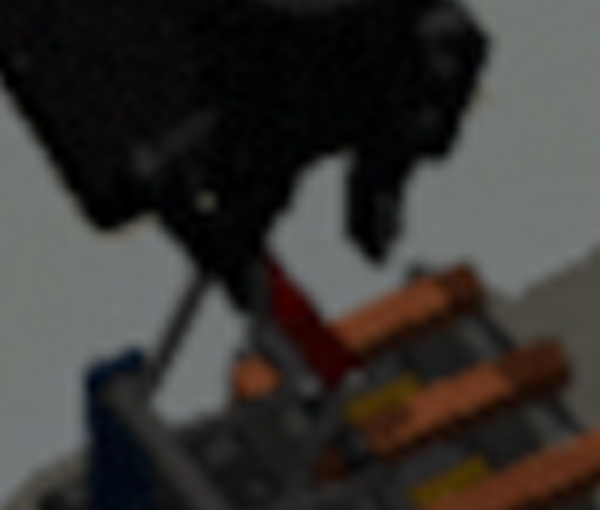

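The handle did not move, and the fingertips image about 28 mm higher than the TCP implies. I'll check that with the fingers shut.

```bash
python3 -m pendant '[[[0,0,0],[0,0,0],1],[[0,0,0],[0,0,0],1],[[0,0,0],[0,0,0],1],[[0,0,0],[0,0,0],1],[[0,0,0],[0,0,0],1]]'; python3 - <<'E'
from h import *
s=ctrl.sense();p=s['eef_pos'];print(p)
for P in [p,p+[0,0,.01]]:
    q=proj('scene',P);print(q.round(1),((q-[215,130])*8).round(0))
s=ctrl.read_camera('scene');crop('scene',215,130,70,70,8,'s4.png',s)
E
```

```text
t: 3.6
eef_pos: [0.6035, -0.0011, 0.1705]
tool_rot: [0.0, 0.705, 0.709, 0.0]
contact_force: [-0.4, 0.4, -0.0]
gripper_width: -0.0002
[ 0.60347684 -0.00109322  0.17054178]
[238.9 183.8] [191. 430.]
[238.8 181.9] [190. 415.]
```

View pics/s4.png

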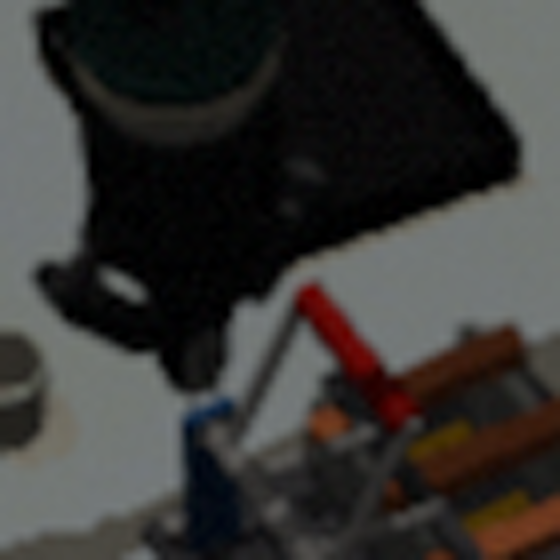

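```bash
python3 - <<'E'
from h import *
s=cv2.imread('pics/scene0.png');crop('scene',425,210,87,90,6.5,'s0b.png',s)
p=np.array([.287,.61,.1932]);ty=np.array([.426,.905,0])
for P in [p,p+ty*.05,p-ty*.05,p+[0,0,.013],p+ty*.05+[0,0,.013],p-ty*.05+[0,0,.013]]:
    q=proj('scene',P);print(q.round(1),((q-[425,210])*6.5).round(0))
E
```

```text
[443.8 278.6] [122. 446.]
[449.9 294.9] [162. 552.]
[438. 263.] [ 84. 344.]
[445.2 276.4] [132. 432.]
[451.4 292.8] [172. 538.]
[439.3 260.8] [ 93. 330.]
```

View pics/s0b.png

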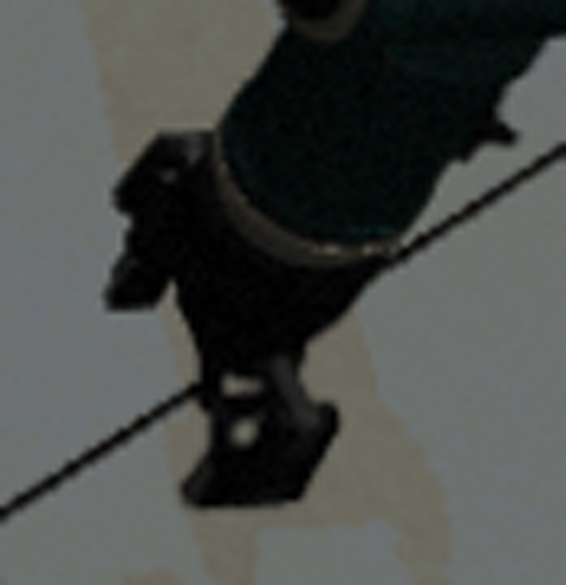

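```bash
python3 -m pendant '[[[0,0,-0.05],[0,0,0],1],[[0,0,-0.08],[0,0,0],1],[[0.04,-0.04,-0.08],[0,0,0],1],[[0.08,-0.08,-0.08],[0,0,0],1],[[0.12,-0.12,-0.08],[0,0,0],1],[[0.15,-0.15,-0.08],[0,0,0],1],[[0.15,-0.15,-0.08],[0,0,0],1],[[0.15,-0.15,-0.08],[0,0,0],1]]'; python3 -c "
from h import *
go(.45,.15,.04,0)"
```

```text
t: 4.45
eef_pos: [0.4519, 0.1493, 0.2508]
tool_rot: [0.0, 0.704, 0.71, 0.0]
contact_force: [0.9, 0.0, -0.1]
gripper_width: 0.0001
t 4.5 at [0.4519 0.1493 0.2508] psi 0.5 w 0.0001 F [ 0.9  0.  -0.1] -> shift [ 0.0007 -0.0022  0.2108] turn [ 0.001 -0.     0.008] j [ 0.27 -0.15  1.94 -0.    1.35  0.26]
```

```bash
python3 -m pendant '[[[0,0,0.05],[0,0,0],1],[[0,0,0.1],[0,0,0],1],[[0,0,0.14],[0,0,0],1],[[0,0,0.18],[0,0,0],1],[[0,0,0.2],[0,0,0],1],[[0,0,0.2],[0,0,0],1],[[0,0,0.2],[0,0,0],1]]'; python3 -c "
from h import *
go(.45,.15,.04,0)
p=ctrl.sense()['eef_pos']
for P in [p,p+[0,0,.02]]:
    q=proj('scene',P);print(q.round(1),((q-[250,160])*6).round(0))
crop('scene',250,160,100,90,6,'s5.png')"
```

```text
t: 5.15
eef_pos: [0.454, 0.1474, 0.0505]
tool_rot: [0.0, 0.706, 0.708, -0.0]
contact_force: [2.0, -0.1, -0.0]
gripper_width: 0.0
t 5.2 at [0.454  0.1474 0.0505] psi 0.2 w 0.0 F [ 2.  -0.1 -0. ] -> shift [ 0.0027 -0.004   0.0105] turn [-0.     0.     0.004] j [ 0.26  0.03  2.16 -0.    0.95  0.26]
[299.2 216.8] [295. 341.]
[299.6 213.5] [297. 321.]
```

View pics/s5.png

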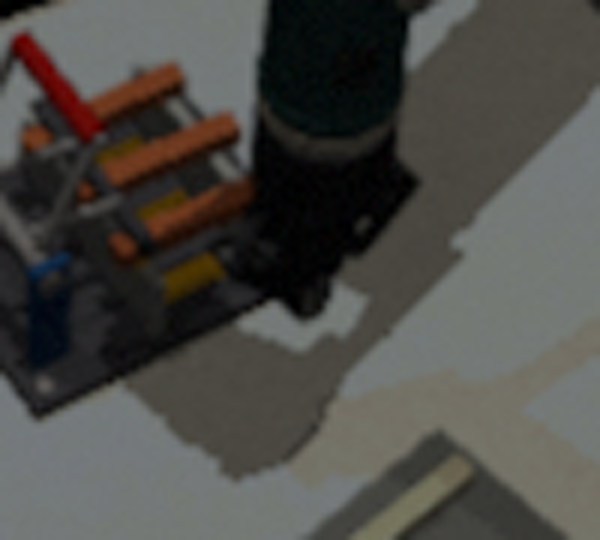

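```bash
python3 -m pendant '[[[0,0,0.01],[0,0,0],1],[[0,0,0.02],[0,0,0],1],[[0,0,0.03],[0,0,0],1],[[0,0,0.035],[0,0,0],1],[[0,0,0.04],[0,0,0],1],[[0,0,0.04],[0,0,0],1]]'; python3 -c "
from h import *
go(.45,.15,.0,0)
p=ctrl.sense()['eef_pos']
for P in [p,p+[0,0,.02]]:
    q=proj('scene',P);print(q.round(1),((q-[250,160])*6).round(0))
crop('scene',250,160,100,90,6,'s6.png')"
```

```text
t: 5.8
eef_pos: [0.452, 0.148, 0.0094]
tool_rot: [-0.0, 0.705, 0.709, -0.001]
contact_force: [-0.0, -0.6, -0.8]
gripper_width: 0.0001
t 5.8 at [0.452  0.148  0.0094] psi 0.3 w 0.0001 F [-0.  -0.6 -0.8] -> shift [ 0.002  -0.002   0.0094] turn [-0.002  0.     0.005] j [ 0.26  0.09  2.19 -0.    0.87  0.26]
[299.  223.4] [294. 380.]
[299.4 220.2] [296. 361.]
```

View pics/s6.png

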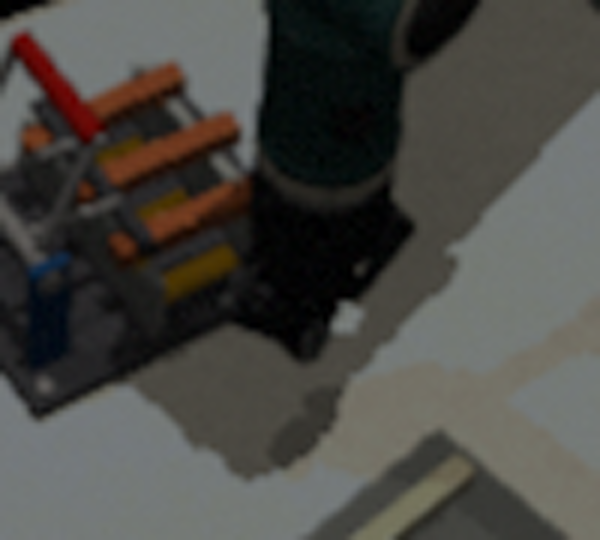

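```bash
python3 -m pendant '[[[0,0,0.005],[0,0,0],1],[[0,0,0.01],[0,0,0],1],[[0,0,0.014],[0,0,0],1],[[0,0,0.014],[0,0,0],1]]'; python3 -c "
from h import *
go(.45,.15,.0,0)"
```

```text
t: 6.25
eef_pos: [0.4522, 0.148, -0.0044]
tool_rot: [-0.0, 0.705, 0.709, -0.001]
contact_force: [-0.2, -0.0, -0.5]
gripper_width: -0.0003
t 6.2 at [ 0.4522  0.148  -0.0044] psi 0.3 w -0.0003 F [-0.2 -0.  -0.5] -> shift [ 0.002  -0.0022 -0.0044] turn [-0.001  0.     0.005] j [0.26 0.11 2.19 0.   0.84 0.26]
```

```bash
python3 -m pendant '[[[0,0,0.004],[0,0,0],1],[[0,0,0.008],[0,0,0],1],[[0,0,0.01],[0,0,0],1],[[0,0,0.01],[0,0,0],1]]'; python3 -m pendant '[[[0,0,0.003],[0,0,0],1],[[0,0,0.003],[0,0,0],1]]';python3 -m pendant '[[[0,0,0.003],[0,0,0],1],[[0,0,0.003],[0,0,0],1]]'
```

```text
t: 6.65
eef_pos: [0.4525, 0.148, -0.0141]
tool_rot: [-0.0, 0.705, 0.709, -0.0]
contact_force: [0.5, 0.4, 0.7]
gripper_width: 0.0001
t: 6.85
eef_pos: [0.4527, 0.1481, -0.0169]
tool_rot: [-0.0, 0.705, 0.709, -0.0]
contact_force: [0.3, 0.1, -0.2]
gripper_width: -0.0004
t: 7.05
eef_pos: [0.4526, 0.1481, -0.0199]
tool_rot: [-0.0, 0.705, 0.709, -0.0]
contact_force: [0.1, 0.5, -0.8]
gripper_width: 0.0003
```

```bash
python3 -m pendant '[[[0,0,0.002],[0,0,0],1],[[0,0,0.002],[0,0,0],1]]'; python3 -m pendant '[[[0,0,0.002],[0,0,0],1],[[0,0,0.002],[0,0,0],1]]';python3 -m pendant '[[[0,0,0.002],[0,0,0],1],[[0,0,0.002],[0,0,0],1]]'
```

```text
t: 7.25
eef_pos: [0.4526, 0.1481, -0.0219]
tool_rot: [-0.0, 0.705, 0.709, -0.0]
contact_force: [-0.5, 0.8, 0.3]
gripper_width: 0.0
t: 7.45
eef_pos: [0.4527, 0.1481, -0.0238]
tool_rot: [-0.0, 0.705, 0.709, -0.0]
contact_force: [0.0, -0.4, -0.3]
gripper_width: -0.0
t: 7.65
eef_pos: [0.4527, 0.1481, -0.0259]
tool_rot: [-0.0, 0.705, 0.709, -0.0]
contact_force: [-0.8, -0.7, -0.3]
gripper_width: -0.0002
```

```bash
python3 -c "
from h import *
p=ctrl.sense()['eef_pos']
for P in [p,p+[0,0,.02]]:
    q=proj('scene',P);print(q.round(1),((q-[250,160])*6).round(0))
crop('scene',250,160,100,90,6,'s7.png')"
```

```text
[298.2 229. ] [289. 414.]
[298.6 225.9] [291. 395.]
```

View pics/s7.png

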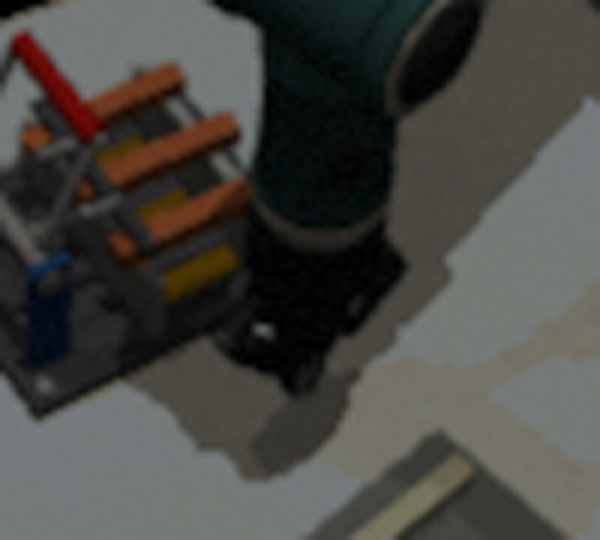

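```bash
for i in 1; do python3 -m pendant '[[[0,0,0.002],[0,0,0],1],[[0,0,0.002],[0,0,0],1]]'; python3 -m pendant '[[[0,0,0.002],[0,0,0],1],[[0,0,0.002],[0,0,0],1]]';python3 -m pendant '[[[0,0,0.002],[0,0,0],1],[[0,0,0.002],[0,0,0],1]]'; done
```

```text
t: 7.9
eef_pos: [0.4527, 0.1481, -0.0278]
tool_rot: [-0.0, 0.705, 0.709, -0.0]
contact_force: [0.3, -1.0, -0.2]
gripper_width: 0.0002
t: 8.1
eef_pos: [0.4527, 0.1481, -0.0299]
tool_rot: [-0.0, 0.705, 0.709, -0.0]
contact_force: [-1.3, -0.5, -0.6]
gripper_width: 0.0002
t: 8.3
eef_pos: [0.4526, 0.1481, -0.0319]
tool_rot: [-0.0, 0.705, 0.709, -0.0]
contact_force: [-0.6, -0.0, -0.1]
gripper_width: -0.0004
```

```bash
python3 -m pendant '[[[0,0,0.002],[0,0,0],1],[[0,0,0.002],[0,0,0],1]]'; python3 -m pendant '[[[0,0,0.002],[0,0,0],1],[[0,0,0.002],[0,0,0],1]]'
```

```text
t: 8.5
eef_pos: [0.4526, 0.1481, -0.0339]
tool_rot: [-0.0, 0.705, 0.709, -0.0]
contact_force: [0.1, -0.1, 0.1]
gripper_width: -0.0004
t: 8.7
eef_pos: [0.4527, 0.1481, -0.0359]
tool_rot: [-0.0, 0.705, 0.709, -0.0]
contact_force: [0.1, -0.0, -0.6]
gripper_width: 0.0001
```

```bash
python3 -c "
from h import *
p=ctrl.sense()['eef_pos']
for P in [p,p+[0,0,.02],p+[0,0,.036]]:
    q=proj('scene',P);print(q.round(1),((q-[270,190])*9).round(0),proj('top',P))
i=crop('scene',270,190,70,60,9,'s8.png')
crop('top',180,150,110,80,7,'t8.png')"
```

```text
[298.  230.5] [252. 365.] [224.34601104 215.75392756]
[298.4 227.4] [255. 337.] [224.09419871 215.30540221]
[298.7 224.9] [258. 314.] [223.88908835 214.94004399]
```

View pics/s8.png

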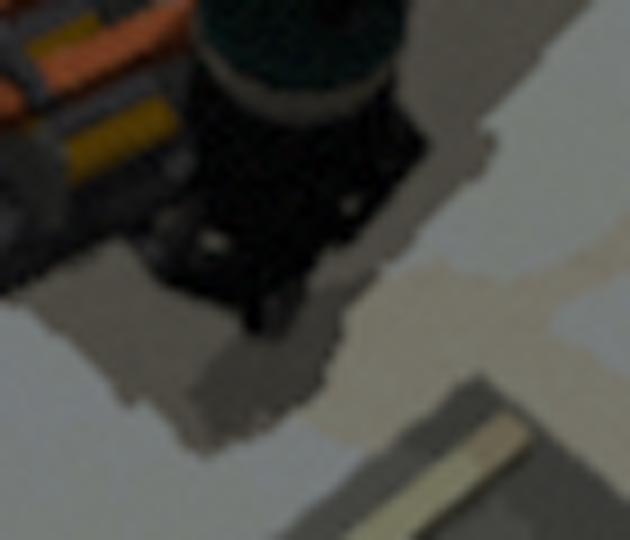

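View pics/t8.png

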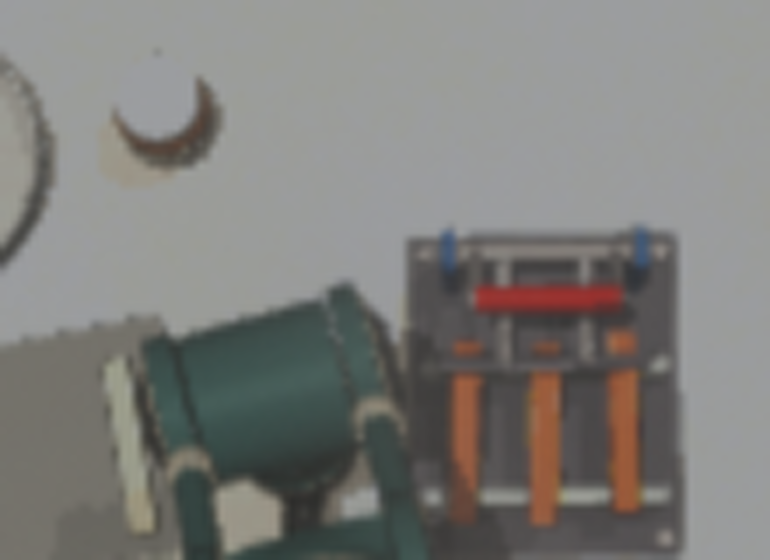

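No contact even at a reading of z = -0.036, so the pose reading is clearly offset from reality. I'll keep probing gently until it touches.

```bash
python3 -m pendant '[[[0,0,0.002],[0,0,0],1],[[0,0,0.002],[0,0,0],1]]'; python3 -m pendant '[[[0,0,0.002],[0,0,0],1],[[0,0,0.002],[0,0,0],1]]'; python3 -m pendant '[[[0,0,0.002],[0,0,0],1],[[0,0,0.002],[0,0,0],1]]'; python3 -c "
from h import *
print(ctrl.sense())"
```

```text
t: 9.0
eef_pos: [0.4533, 0.1483, -0.0369]
tool_rot: [0.0, 0.705, 0.709, 0.0]
contact_force: [-2.2, -0.9, 5.7]
gripper_width: 0.0001
t: 9.2
eef_pos: [0.4533, 0.1482, -0.037]
tool_rot: [-0.0, 0.705, 0.709, -0.0]
contact_force: [-9.5, -2.3, 25.5]
gripper_width: 0.0001
t: 9.4
eef_pos: [0.4534, 0.1483, -0.037]
tool_rot: [-0.0, 0.705, 0.709, -0.001]
contact_force: [-15.6, -4.4, 42.9]
gripper_width: -0.0002
{'t': 9.4, 'joint_positions': array([ 2.63941913e-01,  1.67765445e-01,  2.20788344e+00, -2.31994479e-04,
        7.67413064e-01,  2.58916036e-01]), 'joint_vel': array([ 0.00049736, -0.00237374,  0.00367468,  0.00082391, -0.00539811,
       -0.00205415]), 'tau': array([-1.89865041e-01, -1.94401431e+01, -2.19802237e+01,  1.03473931e-01,
       -5.60036927e+00, -1.13001235e-05]), 'eef_pos': array([ 0.45344041,  0.14826993, -0.03703483]), 'tool_rot': array([-2.97882964e-04,  7.05268217e-01,  7.08940192e-01, -6.76349598e-04]), 'contact_force': array([-15.55192948,  -4.42936972,  42.89192416]), 'torque': array([-0.81434279,  2.62217771, -0.03654216]), 'gripper_width': -0.000154061796541419}
```

Contact came at an eef z reading of -0.037, so real height is about reading + 0.037. The images agree with a mostly vertical offset. I'll correct for that and return to the handle.

```bash
python3 -m pendant '[[[0,0,-0.05],[0,0,0],0],[[0,0,-0.1],[0,0,0],0],[[0,0,-0.15],[0,0,0],0],[[0,0,-0.2],[0,0,0],0],[[0,0,-0.25],[0,0,0],0],[[-0.04,0.015,-0.27],[0,0,0],0],[[-0.08,0.035,-0.27],[0,0,0],0],[[-0.12,0.055,-0.27],[0,0,0],0]]'; python3 -m pendant '[[[-0.027,0.014,0],[0,0,0],0],[[-0.027,0.014,0],[0,0,0],0],[[-0.027,0.014,0],[0,0,0],0]]'; python3 -c "
from h import *
go(.525,0,.119,0)"
```

```text
t: 10.2
eef_pos: [0.5099, 0.0275, 0.2304]
tool_rot: [0.001, 0.705, 0.709, 0.001]
contact_force: [1.6, 0.5, 0.8]
gripper_width: 0.0433
t: 10.5
eef_pos: [0.5224, 0.0012, 0.2279]
tool_rot: [-0.001, 0.706, 0.708, -0.0]
contact_force: [-0.7, 0.3, 0.2]
gripper_width: 0.0426
t 10.5 at [0.5224 0.0012 0.2279] psi 0.2 w 0.0426 F [-0.7  0.3  0.2] -> shift [-0.0012  0.0027  0.1089] turn [-0.001 -0.001  0.003] j [-0.05 -0.05  1.88  0.    1.3  -0.05]
```

```bash
python3 -m pendant '[[[0,0.003,0.04],[0,0,0],0],[[0,0.003,0.068],[0,0,0],0],[[0,0.003,0.068],[0,0,0],0],[[0,0.003,0.068],[0,0,0],0]]'; python3 -c "
from h import *
go(.525,0,.119,0)
p=ctrl.sense()['eef_pos']+[0,0,.037]
for P in [p,p+[.029,0,0.006],p-[.029,0,-.006],p+[.029,0.011,0.006],p-[.029,-.011,-.006]]:
    q=proj('scene',P);print(q.round(1),((q-[215,130])*8).round(0))
crop('scene',215,130,70,70,8,'s9.png')"
```

```text
t: 10.9
eef_pos: [0.5248, 0.0026, 0.1603]
tool_rot: [-0.001, 0.705, 0.709, -0.0]
contact_force: [0.5, 0.4, 1.1]
gripper_width: 0.0429
t 10.9 at [0.5248 0.0026 0.1603] psi 0.4 w 0.0429 F [0.5 0.4 1.1] -> shift [-0.0026  0.0002  0.0413] turn [-0.001 -0.     0.006] j [-0.04  0.01  1.96  0.    1.18 -0.05]
[259.8 169.9] [359. 319.]
[252.3 172.2] [298. 337.]
[267.3 165.3] [418. 282.]
[254.  174.4] [312. 355.]
[269.  167.4] [432. 299.]
```

View pics/s9.png

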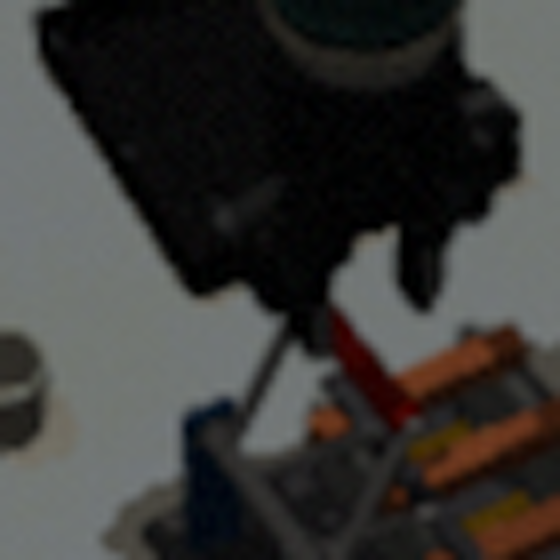

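Predicted tips of (312,355) and (432,299) match the observed (318,352) and (422,305), so the 37 mm vertical offset is confirmed. Descending.

```bash
python3 -m pendant '[[[-0.003,0,0.02],[0,0,0],0],[[-0.003,0,0.043],[0,0,0],0],[[-0.003,0,0.043],[0,0,0],0]]'; python3 -m pendant '[[[0,0.014,-0.004],[0,0,0],0],[[0,0.028,-0.008],[0,0,0],0],[[0,0.04,-0.01],[0,0,0],0],[[0,0.052,-0.01],[0,0,0],0],[[0,0.052,-0.01],[0,0,0],0]]'; python3 -c "
from h import *
go(.6,0,.13,0)
crop('scene',215,130,70,70,8,'s10.png')"
```

```text
t: 11.25
eef_pos: [0.5245, -0.0011, 0.1167]
tool_rot: [-0.001, 0.705, 0.709, -0.001]
contact_force: [-1.7, -0.1, -1.2]
gripper_width: 0.0428
t: 11.75
eef_pos: [0.5803, -0.0012, 0.1287]
tool_rot: [0.001, 0.705, 0.709, 0.001]
contact_force: [0.2, -0.1, 0.1]
gripper_width: 0.0429
t 11.8 at [ 0.5803 -0.0012  0.1287] psi 0.3 w 0.0429 F [ 0.2 -0.1  0.1] -> shift [ 0.0011  0.0197 -0.0012] turn [0.004 0.    0.005] j [-0.04  0.13  1.88  0.    1.12 -0.05]
```

View pics/s10.png

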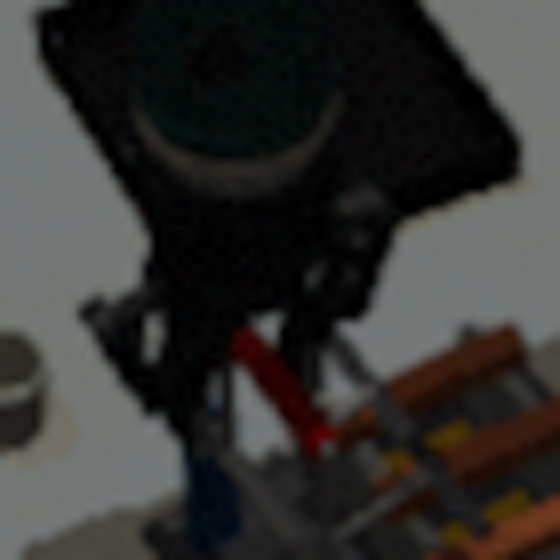

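The clamp is following. Continuing over the arc.

```bash
python3 -m pendant '[[[0,0.017,0],[0,0,0],0],[[0,0.034,0],[0,0,0],0],[[0,0.048,0.006],[0,0,0],0],[[0,0.06,0.014],[0,0,0],0],[[0,0.07,0.026],[0,0,0],0],[[0,0.076,0.044],[0,0,0],0],[[0,0.08,0.06],[0,0,0],0],[[0,0.08,0.065],[0,0,0],0]]'; python3 -c "
from h import *
go(.6,0,.13,0)
crop('scene',215,130,70,70,8,'s11.png')"
```

```text
t: 12.6
eef_pos: [0.6554, -0.0008, 0.0584]
tool_rot: [-0.002, 0.705, 0.709, -0.002]
contact_force: [-0.5, -1.0, -0.2]
gripper_width: 0.0428
t 12.6 at [ 0.6554 -0.0008  0.0584] psi 0.3 w 0.0428 F [-0.5 -1.  -0.2] -> shift [ 0.0011 -0.0558 -0.0713] turn [-0.005 -0.     0.005] j [-0.04  0.34  1.77 -0.    1.04 -0.04]
```

View pics/s11.png

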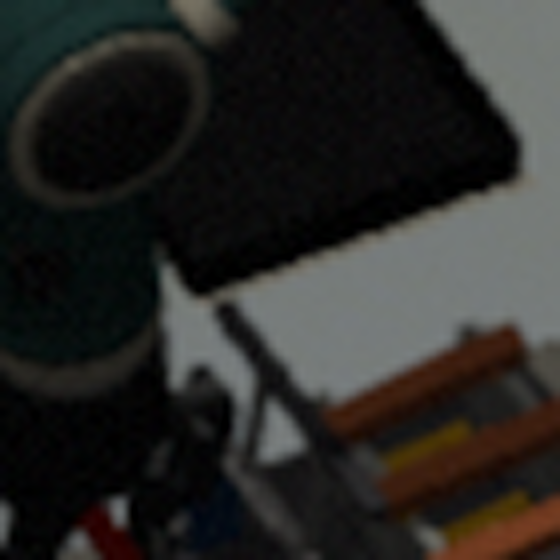

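The clamp is fully back. Now I'll lift and turn the jaws across the bars.

```bash
python3 -m pendant '[[[0,0,-0.05],[0,0,0],0],[[0,0,-0.1],[0,0,0],0],[[0,0,-0.15],[0,0,0],0],[[0,-0.03,-0.17],[0,0,-0.14],0],[[0,-0.07,-0.17],[0,0,-0.28],0],[[0,-0.11,-0.17],[0,0,-0.42],0],[[0,-0.15,-0.17],[0,0,-0.56],0],[[0,-0.19,-0.17],[0,0,-0.7],0]]'; python3 -c "
from h import *
go(.461,-.13,.23,90)"
```

```text
t: 13.45
eef_pos: [0.4658, -0.0017, 0.2326]
tool_rot: [0.0, 0.417, 0.909, 0.0]
contact_force: [0.1, -1.0, -0.2]
gripper_width: 0.0428
t 13.4 at [ 0.4658 -0.0017  0.2326] psi 40.7 w 0.0428 F [ 0.1 -1.  -0.2] -> shift [-0.0941 -0.0873  0.0026] turn [ 0.     0.001 -0.86 ] j [-0.06 -0.16  1.98 -0.    1.32 -0.77]
```

```bash
python3 -m pendant '[[[-0.015,-0.015,0],[0,0,-0.14],0.2],[[-0.03,-0.03,0],[0,0,-0.28],0.2],[[-0.045,-0.045,0],[0,0,-0.42],0.2],[[-0.06,-0.06,0],[0,0,-0.56],0.2],[[-0.075,-0.075,0],[0,0,-0.7],0.2],[[-0.094,-0.087,0],[0,0,-0.84],0.2],[[-0.094,-0.087,0],[0,0,-0.86],0.2],[[-0.094,-0.087,0],[0,0,-0.86],0.2]]'; python3 - <<'E'
from h import *
go(.461,-.046,.049-.037,90)
t=crop('top',200,160,160,100,5,'t12.png'); s=crop('scene',215,130,90,90,6.5,'s12.png')
f=lambda h,S,v:(h>3)&(h<18)&(S>100)&(v>50)
blobs('top',t,(230,175,60,60),f,.076);blobs('scene',s,(230,160,80,70),f,.076)
E
```

```text
t: 14.25
eef_pos: [0.462, -0.1297, 0.2325]
tool_rot: [0.0, 0.004, 1.0, 0.0]
contact_force: [0.3, -1.2, 0.1]
gripper_width: 0.0342
t 14.2 at [ 0.462  -0.1297  0.2325] psi 89.5 w 0.0342 F [ 0.3 -1.2  0.1] -> shift [0.0018 0.0836 0.2206] turn [ 0.001  0.    -0.009] j [-0.33 -0.13  1.96  0.    1.32 -1.89]
top c [458.4   3.5] size [ 17.  106.6] ang 179.3 area 74.5 px [257.4 211.3]
top c [461.1  50.6] size [ 14.9 102.8] ang 176.5 area 53.5 px [246.1 210.8]
top c [466.4 -45.8] size [ 16.7 107. ] ang 1.8 area 73.5 px [268.6 209.7]
scene c [464.4  52.4] size [ 19.2 108.1] ang 177.9 area 103.0 px [282.  194.9]
scene c [461.5   4.2] size [ 19.1 108.3] ang 178.1 area 97.0 px [275.5 185.2]
scene c [469.2 -43.4] size [ 18.4 110.2] ang 180.0 area 88.0 px [266.5 177.4]
```

View pics/t12.png

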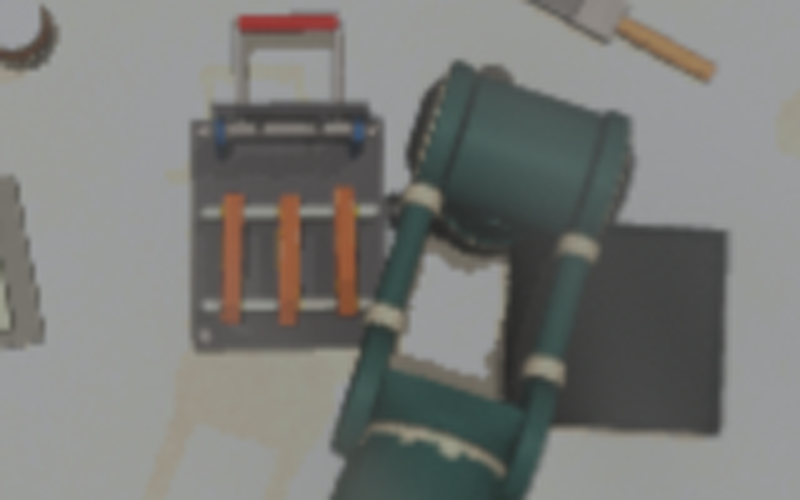

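View pics/s12.png

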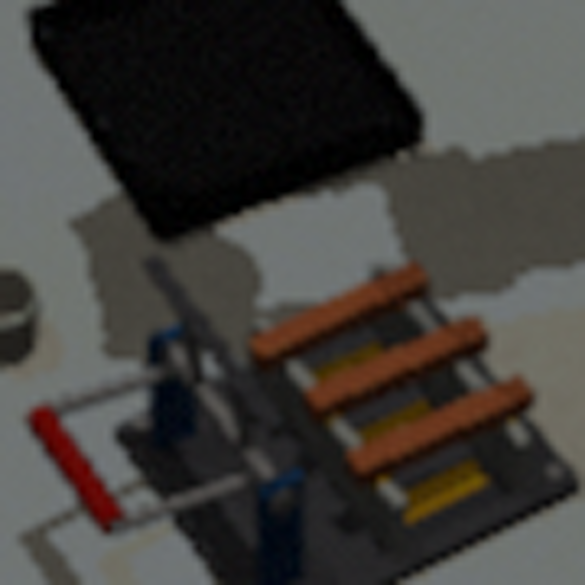

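All three bars and the pan are clear. I'll pick the lane-3 bar at (0.466, -0.045).

```bash
python3 - <<'E'
from h import *
go(.465,-.0455,.019,90)
t=cv2.imread('pics/top0.png')
s=ctrl.read_camera('scene')
print('yellow');blobs('scene',s,(230,160,80,70),lambda h,S,v:(h>18)&(h<32)&(S>120)&(v>50),.012,5)
E
python3 -m pendant '[[[-0.003,0.04,0],[0,0,0],0.2],[[-0.003,0.084,0],[0,0,0],0.2],[[-0.003,0.084,0.05],[0,0,0],0.2],[[-0.003,0.084,0.1],[0,0,0],0.2],[[-0.003,0.084,0.13],[0,0,0],0.2],[[-0.003,0.084,0.13],[0,0,0],0.2],[[-0.003,0.084,0.13],[0,0,0],0.2]]'
python3 - <<'E'
from h import *
go(.465,-.0455,.019,90)
p=ctrl.sense()['eef_pos']+[0,0,.037]
for P in [p+[0,.025,.007],p+[0,-.025,.007],(.465,-.0455,.076)]:
    q=proj('scene',P);print(((q-[215,130])*6.5).round(0))
s=crop('scene',215,130,90,90,6.5,'s13.png')
E
```

```text
t 14.3 at [ 0.4621 -0.129   0.2324] psi 89.6 w 0.0339 F [ 0.3 -0.8 -0.4] -> shift [-0.0023  0.0835  0.2135] turn [ 0.     0.    -0.007] j [-0.32 -0.14  1.96  0.    1.32 -1.89]
yellow
scene c [461.4  53.6] size [18.8 53.9] ang 0.2 area 45.5 px [282.4 205.4]
scene c [456.   -2.5] size [ 7.6 41.4] ang 177.8 area 9.5 px [275.2 194.2]
scene c [455.7 -53.1] size [ 6.5 42.1] ang 177.4 area 7.0 px [268. 185.]
t: 15.1
eef_pos: [0.4657, -0.0452, 0.1027]
tool_rot: [-0.0, 0.003, 1.0, 0.0]
contact_force: [1.0, -0.2, 0.1]
gripper_width: 0.0343
t 15.1 at [ 0.4657 -0.0452  0.1027] psi 89.7 w 0.0343 F [ 1.  -0.2  0.1] -> shift [ 0.0007 -0.0003  0.0837] turn [ 0.    -0.001 -0.005] j [-0.15 -0.05  2.13  0.    1.07 -1.72]
[364. 249.]
[315. 189.]
[339. 301.]
```

View pics/s13.png

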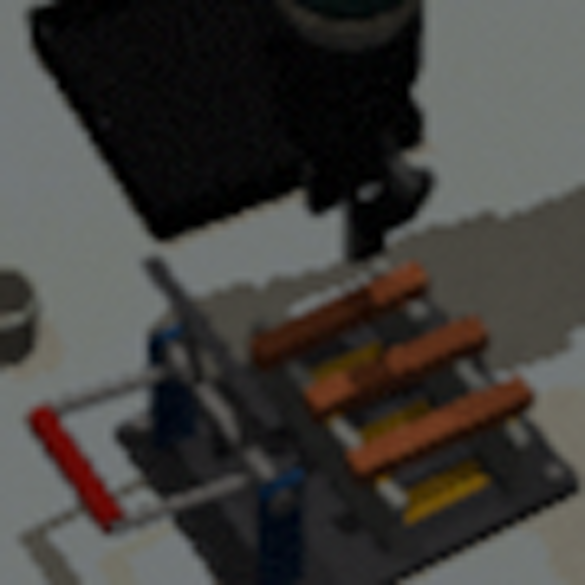

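```bash
python3 -m pendant '[[[0,0,0.04],[0,0,0],0.2],[[0,0,0.07],[0,0,0],0.2],[[0,0,0.084],[0,0,0],0.2],[[0,0,0.084],[0,0,0],0.2],[[0,0,0.084],[0,0,0],1],[[0,0,0.084],[0,0,0],1],[[0,0,0.084],[0,0,0],1],[[0,0,0.084],[0,0,0],1]]'; python3 -m pendant '[[[0,0,0],[0,0,0],1],[[0,0,-0.03],[0,0,0],1],[[0,0,-0.06],[0,0,0],1],[[0,0,-0.09],[0,0,0],1]]'; python3 - <<'E'
from h import *
go(.465,-.23,.11,90)
s=crop('scene',215,130,90,90,6.5,'s14.png')
E
```

```text
t: 15.95
eef_pos: [0.4686, -0.0462, 0.0211]
tool_rot: [0.003, 0.003, 1.0, -0.0]
contact_force: [-0.1, 0.0, 7.0]
gripper_width: 0.0146
t: 16.35
eef_pos: [0.4659, -0.0457, 0.1101]
tool_rot: [0.0, 0.003, 1.0, -0.0]
contact_force: [1.4, 0.0, -1.4]
gripper_width: 0.0152
t 16.4 at [ 0.4659 -0.0457  0.1101] psi 89.7 w 0.0152 F [ 1.4  0.  -1.4] -> shift [-2.000e-04 -1.843e-01  1.000e-04] turn [-0.     0.001 -0.006] j [-0.15 -0.06  2.12  0.    1.08 -1.72]
```

View pics/s14.png

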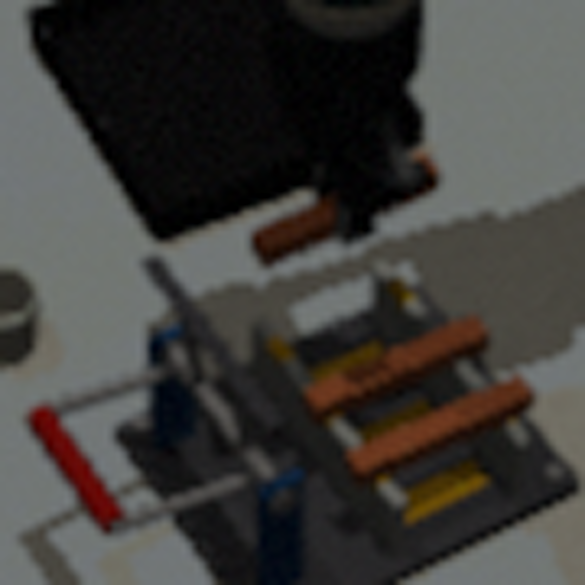

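The bar is held. Moving to pan slot A.

```bash
python3 -m pendant '[[[0.015,-0.045,0],[0,0,0.02],1],[[0.03,-0.09,0],[0,0,0.04],1],[[0.045,-0.135,0],[0,0,0.06],1],[[0.06,-0.18,0],[0,0,0.065],1],[[0.061,-0.188,0],[0,0,0.065],1],[[0.061,-0.188,0.03],[0,0,0.065],1],[[0.061,-0.188,0.03],[0,0,0.065],1]]'; python3 - <<'E'
from h import *
go(.405,-.234,-.025,86)
s=crop('scene',200,100,110,90,6.5,'s15.png')
t=crop('top',200,160,160,100,5,'t15.png')
E
```

```text
t: 17.1
eef_pos: [0.4011, -0.2319, 0.0758]
tool_rot: [-0.002, 0.036, 0.999, 0.002]
contact_force: [-0.7, 0.2, -1.3]
gripper_width: 0.0146
t 17.1 at [ 0.4011 -0.2319  0.0758] psi 85.9 w 0.0146 F [-0.7  0.2 -1.3] -> shift [-0.0045 -0.0021  0.1007] turn [ 0.003 -0.005 -0.002] j [-0.58 -0.03  2.16  0.    1.01 -2.08]
```

View pics/s15.png

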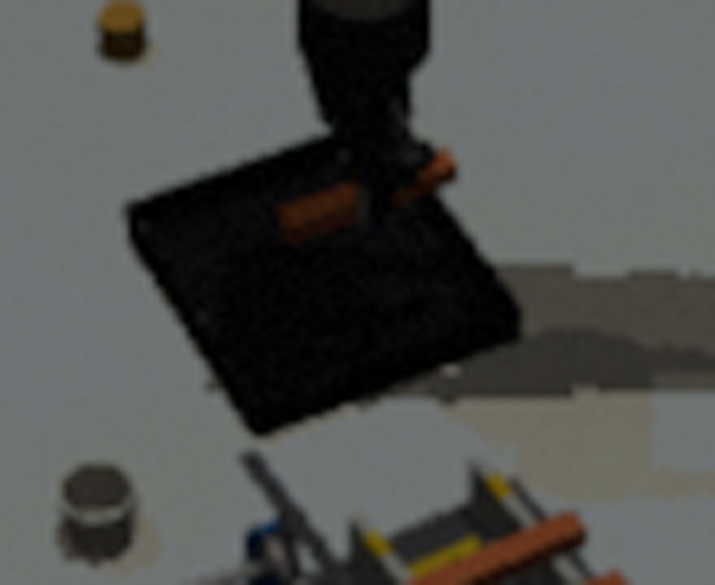

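View pics/t15.png

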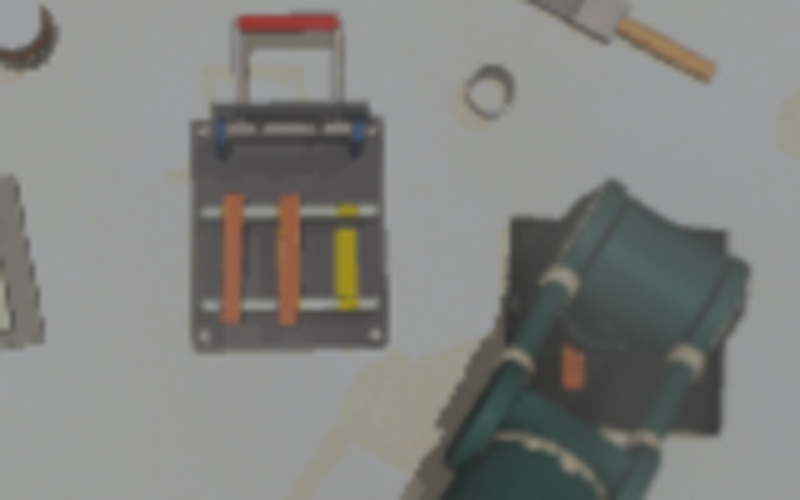

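```bash
python3 -m pendant '[[[-0.004,-0.002,0.045],[0,0,0],1],[[-0.004,-0.002,0.08],[0,0,0],1],[[-0.004,-0.002,0.098],[0,0,0],1],[[-0.004,-0.002,0.098],[0,0,0],1],[[-0.004,-0.002,0.098],[0,0,0],0.2],[[-0.004,-0.002,0.098],[0,0,0],0.2],[[-0.004,-0.002,0.098],[0,0,0],0.2],[[-0.004,-0.002,0.098],[0,0,0],0.2]]'; python3 -m pendant '[[[0,0,-0.05],[0,0,0],0.2],[[0,0,-0.1],[0,0,0],0.2],[[0,0,-0.13],[0,0,0],0.2],[[-0.015,0.045,-0.13],[0,0,-0.02],0.2],[[-0.03,0.09,-0.13],[0,0,-0.04],0.2],[[-0.04,0.135,-0.13],[0,0,-0.06],0.2],[[-0.05,0.18,-0.13],[0,0,-0.07],0.2],[[-0.05,0.22,-0.13],[0,0,-0.07],0.2]]'; python3 - <<'E'
from h import *
go(.459,.003,.019,90)
t=crop('top',200,160,160,100,5,'t16.png')
f=lambda h,S,v:(h>3)&(h<18)&(S>100)&(v>50)
blobs('top',t,(290,180,70,75),f,.02)
print('pan');blobs('top',t,(290,190,70,65),lambda h,S,v:(v<110)|(S>100),.03)
E
```

```text
t: 18.0
eef_pos: [0.4088, -0.2364, -0.0182]
tool_rot: [0.001, 0.035, 0.999, -0.001]
contact_force: [-0.8, -0.5, 0.5]
gripper_width: 0.0343
t: 18.8
eef_pos: [0.4745, -0.0179, 0.1116]
tool_rot: [0.001, 0.0, 1.0, 0.0]
contact_force: [0.7, 0.6, -0.3]
gripper_width: 0.0344
t 18.8 at [ 0.4745 -0.0179  0.1116] psi 90.0 w 0.0344 F [ 0.7  0.6 -0.3] -> shift [0.0158 0.0209 0.0925] turn [ 0.     0.003 -0.001] j [-0.09 -0.05  2.11  0.    1.08 -1.66]
top c [ 403.  -234.5] size [ 17.4 105.4] ang 173.2 area 65.5 px [311.3 224.7]
pan
top c [ 402.1 -281.6] size [182.3 191.7] ang 86.0 area 1731.5 px [322.3 225. ]
```

View pics/t16.png

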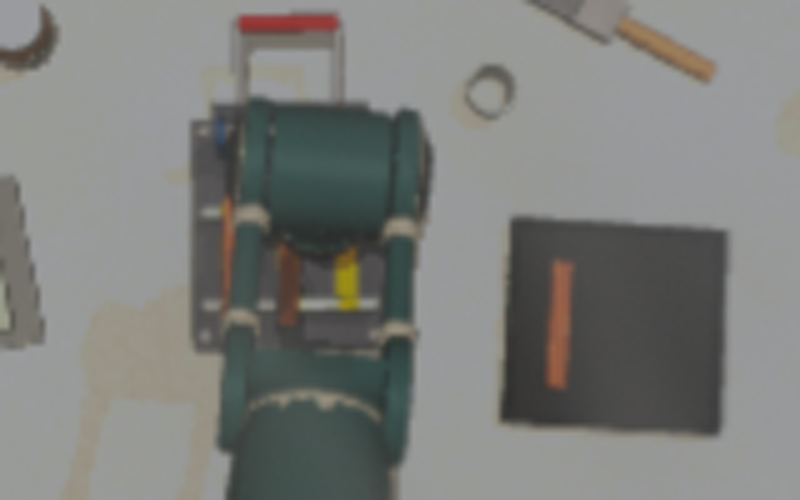

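Bar 1 is in the pan at about (0.403, -0.235). Next, the middle bar.

```bash
python3 -m pendant '[[[0.014,0.02,0],[0,0,0],0.2],[[0.014,0.02,0],[0,0,0],0.2],[[0.014,0.02,0.04],[0,0,0],0.2],[[0.014,0.02,0.075],[0,0,0],0.2],[[0.014,0.02,0.092],[0,0,0],0.2],[[0.014,0.02,0.092],[0,0,0],0.2]]'; python3 - <<'E'
from h import *
go(.459,.003,.019,90)
s=crop('scene',215,130,90,90,6.5,'s17.png')
E
```

```text
t: 19.45
eef_pos: [0.4562, -0.0006, 0.0158]
tool_rot: [-0.003, 0.001, 1.0, -0.0]
contact_force: [0.1, 0.7, -1.2]
gripper_width: 0.0339
t 19.4 at [ 0.4562 -0.0006  0.0158] psi 89.9 w 0.0339 F [ 0.1  0.7 -1.2] -> shift [-0.0028  0.0036 -0.0032] turn [-0.    -0.006 -0.002] j [-0.06  0.05  2.22 -0.    0.88 -1.62]
```

View pics/s17.png

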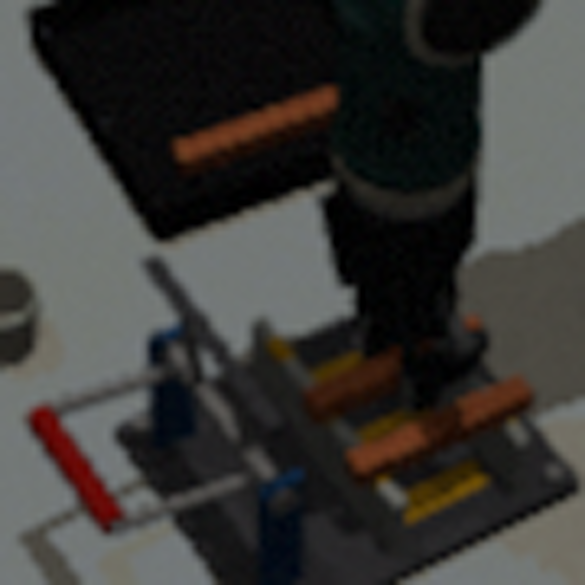

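Straddled. Close, lift and carry to slot B at (0.402, -0.282).

```bash
python3 -m pendant '[[[0,0.003,-0.003],[0,0,0],0.2],[[0,0.003,-0.003],[0,0,0],1],[[0,0.003,-0.003],[0,0,0],1],[[0,0.003,-0.003],[0,0,0],1],[[0,0.003,-0.003],[0,0,0],1],[[0,0.003,-0.04],[0,0,0],1],[[0,0.003,-0.08],[0,0,0],1],[[0,0.003,-0.1],[0,0,0],1]]';  python3 - <<'E'
from h import *
go(.402,-.282,.11,86)
E
```

```text
t: 20.3
eef_pos: [0.4613, 0.0032, 0.1225]
tool_rot: [0.003, 0.0, 1.0, -0.0]
contact_force: [0.4, -0.3, -0.9]
gripper_width: 0.0144
t 20.3 at [0.4613 0.0032 0.1225] psi 90.0 w 0.0144 F [ 0.4 -0.3 -0.9] -> shift [ 0.0593 -0.2852  0.0123] turn [-0.     0.006  0.069] j [-0.05 -0.09  2.13 -0.    1.1  -1.62]
```

```bash
python3 -m pendant '[[[0.01,-0.045,0],[0,0,0.01],1],[[0.02,-0.09,0],[0,0,0.02],1],[[0.03,-0.135,0],[0,0,0.04],1],[[0.04,-0.18,0],[0,0,0.06],1],[[0.05,-0.225,0],[0,0,0.07],1],[[0.058,-0.27,0],[0,0,0.07],1],[[0.058,-0.285,0],[0,0,0.07],1],[[0.058,-0.285,0],[0,0,0.07],1]]';  python3 - <<'E'
from h import *
go(.402,-.282,-.022,86)
s=crop('scene',200,100,110,90,6.5,'s18.png')
E
```

```text
t: 21.1
eef_pos: [0.4009, -0.2838, 0.119]
tool_rot: [0.001, 0.037, 0.999, -0.0]
contact_force: [-0.2, 0.9, -1.3]
gripper_width: 0.0149
t 21.1 at [ 0.4009 -0.2838  0.119 ] psi 85.7 w 0.0149 F [-0.2  0.9 -1.3] -> shift [-0.0008  0.002   0.141 ] turn [-0.001  0.001 -0.004] j [-0.67 -0.03  2.07 -0.    1.09 -2.16]
```

View pics/s18.png

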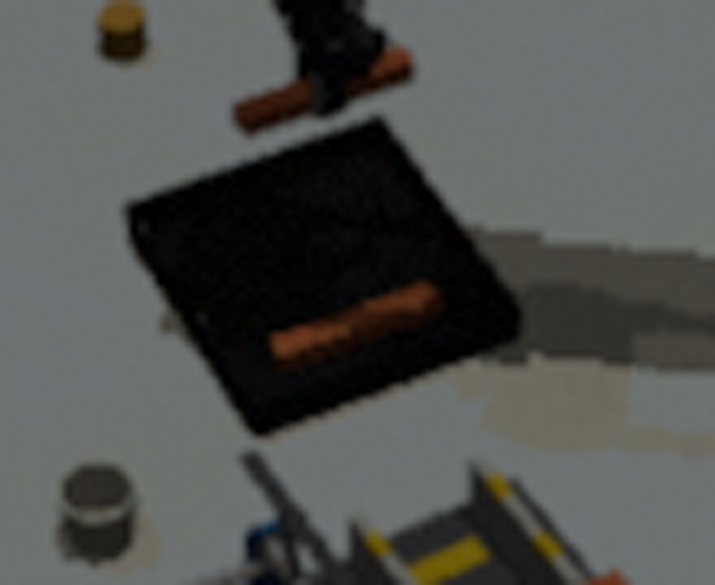

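```bash
python3 -m pendant '[[[0,0.002,0.045],[0,0,0],1],[[0,0.002,0.09],[0,0,0],1],[[0,0.002,0.12],[0,0,0],1],[[0,0.002,0.138],[0,0,0],1],[[0,0.002,0.138],[0,0,0],1],[[0,0.002,0.138],[0,0,0],0.2],[[0,0.002,0.138],[0,0,0],0.2],[[0,0.002,0.138],[0,0,0],0.2]]'; python3 -m pendant '[[[0,0,-0.05],[0,0,0],0.2],[[0,0,-0.1],[0,0,0],0.2],[[0,0.03,-0.13],[0,0,-0.01],0.2],[[-0.01,0.08,-0.13],[0,0,-0.02],0.2],[[-0.02,0.13,-0.13],[0,0,-0.04],0.2],[[-0.03,0.18,-0.13],[0,0,-0.06],0.2],[[-0.035,0.23,-0.13],[0,0,-0.07],0.2],[[-0.035,0.28,-0.13],[0,0,-0.07],0.2]]'; python3 -m pendant '[[[0,0.035,0],[0,0,0],0.2],[[0,0.035,0],[0,0,0],0.2]]';python3 - <<'E'
from h import *
go(.461,.0515,.019,90)
t=crop('top',200,160,160,100,5,'t19.png')
f=lambda h,S,v:(h>3)&(h<18)&(S>100)&(v>50)
blobs('top',t,(290,180,70,75),f,.02)
print('pan');blobs('top',t,(290,190,70,65),lambda h,S,v:(v<110)|(S>100),.03)
E
```

```text
t: 21.95
eef_pos: [0.4025, -0.2805, -0.0178]
tool_rot: [0.001, 0.035, 0.999, -0.001]
contact_force: [-0.6, -0.1, -0.1]
gripper_width: 0.0342
t: 22.75
eef_pos: [0.4569, -0.0043, 0.1123]
tool_rot: [0.002, 0.001, 1.0, -0.0]
contact_force: [1.1, -0.1, -0.3]
gripper_width: 0.0341
t: 22.95
eef_pos: [0.456, 0.0326, 0.1118]
tool_rot: [0.001, -0.002, 1.0, 0.001]
contact_force: [-0.2, -0.8, 0.3]
gripper_width: 0.0343
t 22.9 at [0.456  0.0326 0.1118] psi 90.2 w 0.0343 F [-0.2 -0.8  0.3] -> shift [-0.0049  0.0187  0.0928] turn [0.001 0.003 0.004] j [ 0.02 -0.09  2.14  0.    1.08 -1.56]
top c [ 395.6 -278.4] size [ 13.2 100.7] ang 178.3 area 50.5 px [321.4 226.3]
top c [ 404.7 -234.7] size [ 17.  102.1] ang 172.7 area 61.5 px [311.3 224.7]
pan
top c [ 402.1 -281.6] size [182.3 191.7] ang 86.0 area 1728.5 px [322.3 225. ]
```

View pics/t19.png

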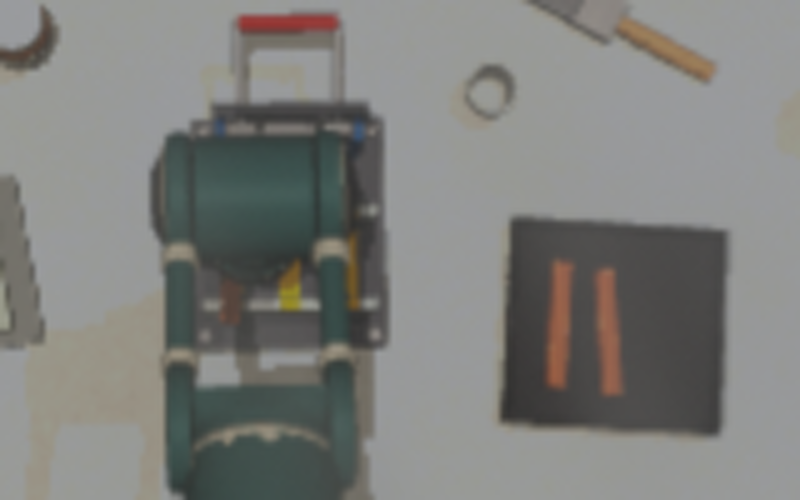

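Two fired bars are in the pan. Now the third, at (0.461, 0.0515).

```bash
python3 -m pendant '[[[-0.005,0.019,0],[0,0,0],0.2],[[-0.005,0.019,0],[0,0,0],0.2],[[-0.005,0.019,0.04],[0,0,0],0.2],[[-0.005,0.019,0.075],[0,0,0],0.2],[[-0.005,0.019,0.092],[0,0,0],0.2],[[-0.005,0.019,0.092],[0,0,0],0.2],[[-0.005,0.019,0.092],[0,0,0],0.2]]'; python3 - <<'E'
from h import *
go(.461,.0515,.019,90)
s=crop('scene',215,130,90,90,6.5,'s20.png')
E
```

```text
t: 23.7
eef_pos: [0.4607, 0.0468, 0.0189]
tool_rot: [0.0, 0.001, 1.0, -0.0]
contact_force: [-0.0, 0.6, 0.3]
gripper_width: 0.0339
t 23.7 at [0.4607 0.0468 0.0189] psi 89.9 w 0.0339 F [-0.   0.6  0.3] -> shift [-0.0002  0.0047 -0.0001] turn [-0.     0.    -0.002] j [ 0.05  0.05  2.21 -0.    0.88 -1.52]
```

View pics/s20.png

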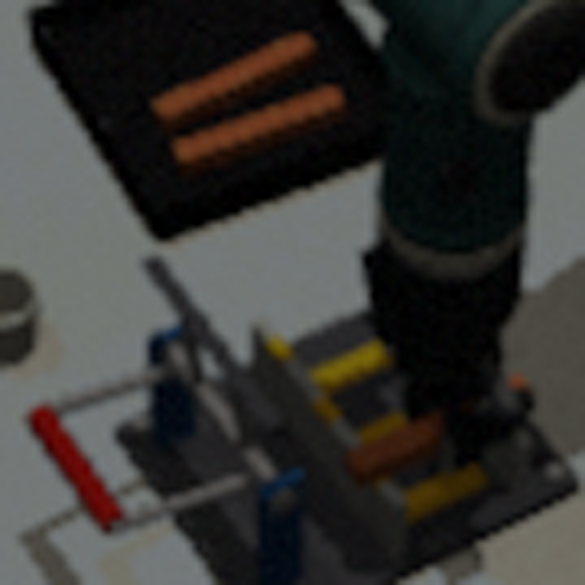

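```bash
python3 -m pendant '[[[0,0.004,0],[0,0,0],0.2],[[0,0.004,0],[0,0,0],1],[[0,0.004,0],[0,0,0],1],[[0,0.004,0],[0,0,0],1],[[0,0.004,0],[0,0,0],1],[[0,0.004,-0.03],[0,0,0],1],[[0,0.004,-0.07],[0,0,0],1],[[0,0.004,-0.1],[0,0,0],1]]'; python3 -m pendant '[[[0.01,-0.045,0],[0,0,0.01],1],[[0.02,-0.09,0],[0,0,0.02],1],[[0.03,-0.135,0],[0,0,0.04],1],[[0.04,-0.18,0],[0,0,0.06],1],[[0.05,-0.225,0],[0,0,0.07],1],[[0.056,-0.27,0],[0,0,0.07],1],[[0.06,-0.315,0],[0,0,0.07],1],[[0.06,-0.36,0],[0,0,0.07],1]]';  python3 - <<'E'
from h import *
go(.3985,-.33,.1,86)
E
```

```text
t: 24.55
eef_pos: [0.4608, 0.0521, 0.1204]
tool_rot: [0.001, 0.0, 1.0, 0.0]
contact_force: [0.6, 0.6, -0.1]
gripper_width: 0.0144
t: 25.35
eef_pos: [0.3992, -0.3096, 0.1186]
tool_rot: [0.0, 0.036, 0.999, -0.0]
contact_force: [0.8, -0.2, -0.6]
gripper_width: 0.0148
t 25.4 at [ 0.3992 -0.3096  0.1186] psi 85.9 w 0.0148 F [ 0.8 -0.2 -0.6] -> shift [-0.0007 -0.0204  0.0186] turn [-0.     0.    -0.001] j [-0.71  0.    2.04  0.    1.09 -2.21]
```

```bash
python3 -m pendant '[[[0,-0.02,0.02],[0,0,0],1],[[0,-0.02,0.02],[0,0,0],1]]';  python3 - <<'E'
from h import *
go(.3985,-.33,-.022,86)
s=crop('scene',200,100,110,90,6.5,'s21.png')
E
```

```text
t: 25.55
eef_pos: [0.3971, -0.3294, 0.0964]
tool_rot: [-0.001, 0.037, 0.999, 0.001]
contact_force: [-0.8, 1.5, -0.6]
gripper_width: 0.0147
t 25.6 at [ 0.3971 -0.3294  0.0964] psi 85.8 w 0.0147 F [-0.8  1.5 -0.6] -> shift [-0.0018 -0.0007  0.1184] turn [ 0.002 -0.003 -0.004] j [-0.74  0.05  2.04 -0.    1.05 -2.24]
```

View pics/s21.png

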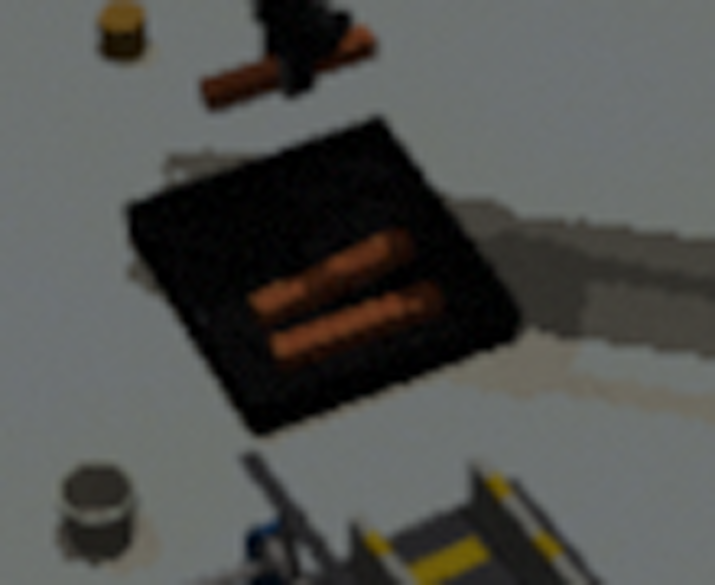

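```bash
python3 -m pendant '[[[0,0,0.045],[0,0,0],1],[[0,0,0.085],[0,0,0],1],[[0,0,0.117],[0,0,0],1],[[0,0,0.117],[0,0,0],1],[[0,0,0.117],[0,0,0],0.2],[[0,0,0.117],[0,0,0],0.2],[[0,0,0.117],[0,0,0],0.2],[[0,0,0.117],[0,0,0],0.2]]'; python3 -m pendant '[[[0,0,-0.05],[0,0,0],0.2],[[0,0,-0.1],[0,0,0],0.2],[[0,0.03,-0.14],[0,0,-0.01],0.2],[[-0.01,0.08,-0.16],[0,0,-0.02],0.2],[[-0.02,0.13,-0.16],[0,0,-0.04],0.2],[[-0.03,0.18,-0.16],[0,0,-0.06],0.2],[[-0.035,0.23,-0.16],[0,0,-0.07],0.2],[[-0.035,0.28,-0.16],[0,0,-0.07],0.2]]'; python3 - <<'E'
from h import *
go(.459,.2598,.1,100)
t=crop('top',150,160,210,100,3.8,'t22.png')
f=lambda h,S,v:(h>3)&(h<18)&(S>100)&(v>50)
blobs('top',t,(290,180,70,75),f,.02)
print('pan');blobs('top',t,(290,190,70,65),lambda h,S,v:(v<110)|(S>100),.03)
s=crop('scene',215,130,150,170,4,'s22.png')
print('fresh');blobs('top',t,(160,190,50,50),lambda h,S,v:(v>120)&(S>20)&(h>15)&(h<45),.028)
print('fresh');blobs('scene',s,(290,230,75,65),lambda h,S,v:(v>85)&(S>30)&(h>15)&(h<45),.028)
E
```

```text
t: 26.4
eef_pos: [0.4002, -0.3291, -0.0166]
tool_rot: [0.001, 0.035, 0.999, -0.001]
contact_force: [0.2, 0.0, 0.0]
gripper_width: 0.0346
t: 27.2
eef_pos: [0.454, -0.0561, 0.1429]
tool_rot: [0.002, 0.001, 1.0, -0.0]
contact_force: [1.1, -0.3, -0.5]
gripper_width: 0.0342
t 27.2 at [ 0.454  -0.0561  0.1429] psi 89.9 w 0.0342 F [ 1.1 -0.3 -0.5] -> shift [-0.0045  0.3159  0.0428] turn [-0.001  0.003 -0.176] j [-0.18 -0.12  2.11  0.    1.15 -1.75]
top c [ 397.2 -326.3] size [ 16.  105.6] ang 3.3 area 63.5 px [332.4 225.8]
top c [ 397.8 -277.5] size [ 14.5 105.4] ang 1.9 area 56.0 px [321.3 226. ]
top c [ 402.9 -232.5] size [ 17.5 105.1] ang 178.4 area 70.0 px [311.3 225. ]
pan
top c [ 411.7 -146.4] size [13.1 78.4] ang 178.7 area 42.0 px [291.2 222.6]
top c [ 402.1 -281.6] size [182.3 191.7] ang 86.0 area 1731.5 px [322.3 225. ]
top c [ 512.2 -159.6] size [35.1 88.5] ang 178.7 area 146.5 px [293.5 199.4]
fresh
top c [455.6 362.2] size [ 15.8 106.6] ang 7.4 area 60.0 px [174.4 214.5]
top c [460.8 260. ] size [ 15.7 110.9] ang 9.7 area 54.0 px [198. 213.]
fresh
scene c [456.6 362.5] size [ 15.2 106.7] ang 8.0 area 109.5 px [335.2 268. ]
scene c [460.4 260.6] size [ 15.7 108.1] ang 10.1 area 107.0 px [316.  245.4]
```

View pics/t22.png

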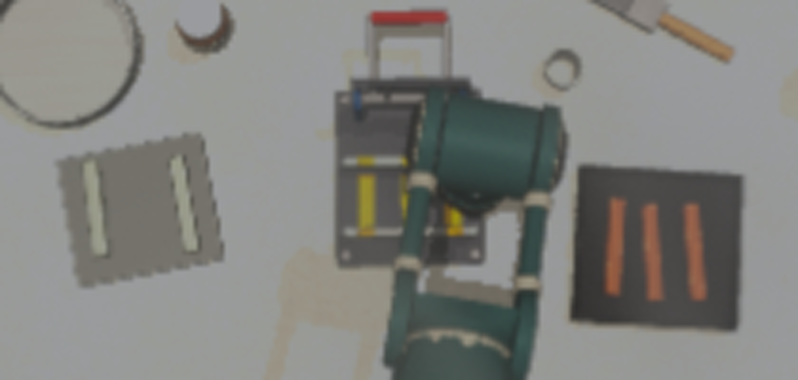

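View pics/s22.png

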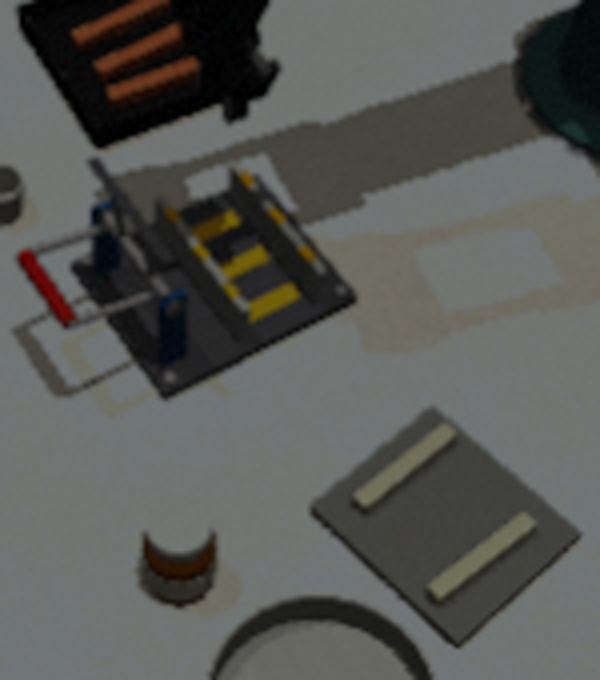

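All three fired bars are in the pan, and all lanes are visible. I'll measure the lane marks, then move towards the first fresh bar.

```bash
python3 -m pendant '[[[0,0.05,0],[0,0,0],0.2],[[0,0.1,0],[0,0,-0.03],0.2],[[0,0.15,0],[0,0,-0.06],0.2],[[0,0.2,0],[0,0,-0.1],0.2],[[-0.003,0.25,0],[0,0,-0.14],0.2],[[-0.005,0.3,0],[0,0,-0.176],0.2],[[-0.005,0.316,0],[0,0,-0.176],0.2],[[-0.005,0.316,0],[0,0,-0.176],0.2]]'; python3 - <<'E'
from h import *
go(.4606,.260,.018-.037,100)
t=crop('top',150,160,210,100,3.8,'t23.png')
s=crop('scene',215,130,150,170,4,'s23.png')
y=lambda h,S,v:(h>18)&(h<32)&(S>120)&(v>40)
print('z12');blobs('top',t,(230,175,60,60),y,.012,3)
print('z60');blobs('top',t,(230,175,60,60),y,.06,3)
print('sc z12');blobs('scene',s,(230,160,80,70),y,.012,3)
print('sc z60');blobs('scene',s,(230,160,80,70),y,.06,3)
E
```

```text
t: 28.1
eef_pos: [0.4586, 0.2598, 0.142]
tool_rot: [0.001, -0.089, 0.996, 0.0]
contact_force: [0.9, -0.4, -0.3]
gripper_width: 0.034
t 28.1 at [0.4586 0.2598 0.142 ] psi 100.2 w 0.034 F [ 0.9 -0.4 -0.3] -> shift [-1.80e-03 -1.00e-04  1.61e-01] turn [0.    0.001 0.003] j [ 0.47  0.02  1.98 -0.    1.14 -1.28]
z12
top c [455.9 -50.2] size [17.5 66.1] ang 179.1 area 48.5 px [268.8 213.3]
top c [4.564e+02 2.000e-01] size [13.2 66.1] ang 179.3 area 45.0 px [257.5 213.5]
top c [457.   52.8] size [13.2 66. ] ang 179.5 area 39.0 px [245.7 213.5]
top c [ 5.072e+02 -4.000e-01] size [ 8.9 13.2] ang 89.4 area 5.0 px [257.1 202. ]
top c [507.7  52.4] size [9.4 9.4] ang 44.3 area 4.0 px [245.5 202. ]
z60
top c [450.9 -48. ] size [17.1 64.5] ang 179.1 area 48.5 px [268.8 213.3]
top c [451.4   1.1] size [12.8 64.4] ang 179.3 area 45.0 px [257.5 213.5]
top c [451.9  52.4] size [12.8 64.4] ang 179.5 area 39.0 px [245.7 213.5]
top c [5.009e+02 5.000e-01] size [ 8.6 12.9] ang 89.4 area 5.0 px [257.1 202. ]
top c [501.4  52. ] size [9.1 9.2] ang 44.3 area 4.0 px [245.5 202. ]
sc z12
scene c [459.9  52.6] 
[... 324 characters left out ...]
rea 53.5 px [267.6 187.8]
scene c [485.6 -79.3] size [11.3 14.4] ang 58.9 area 6.5 px [257.3 183.4]
scene c [403.  -80.4] size [ 9.1 13. ] ang 95.6 area 5.0 px [276.  174.5]
sc z60
scene c [480.4  81. ] size [19.9 55. ] ang 0.2 area 56.5 px [282.5 205.2]
scene c [425.3  52.3] size [11.6 14.9] ang 90.5 area 8.0 px [291.1 193. ]
scene c [484.   35.7] size [29.1 63.6] ang 22.5 area 55.0 px [274.9 196.9]
scene c [424.7   4.1] size [11.6 16.6] ang 95.8 area 8.0 px [283.8 183.8]
scene c [484.8 -13.2] size [30.8 60.9] ang 20.1 area 53.5 px [267.6 187.8]
scene c [505.2 -46.2] size [10.9 13.9] ang 58.9 area 6.5 px [257.3 183.4]
scene c [425.4 -47.4] size [ 8.8 12.5] ang 95.6 area 5.0 px [276.  174.5]
```

View pics/t23.png

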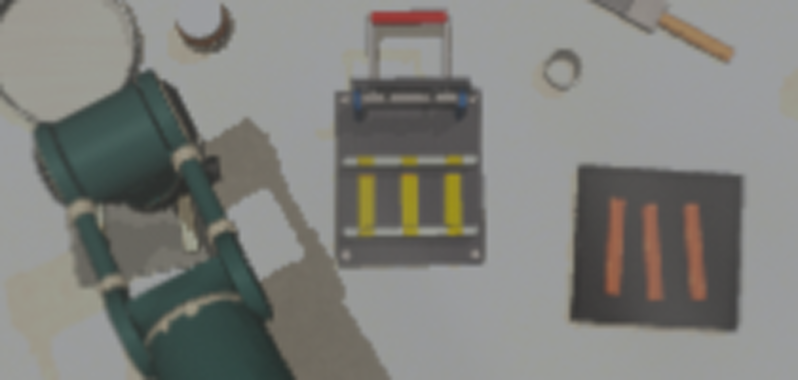

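View pics/s23.png

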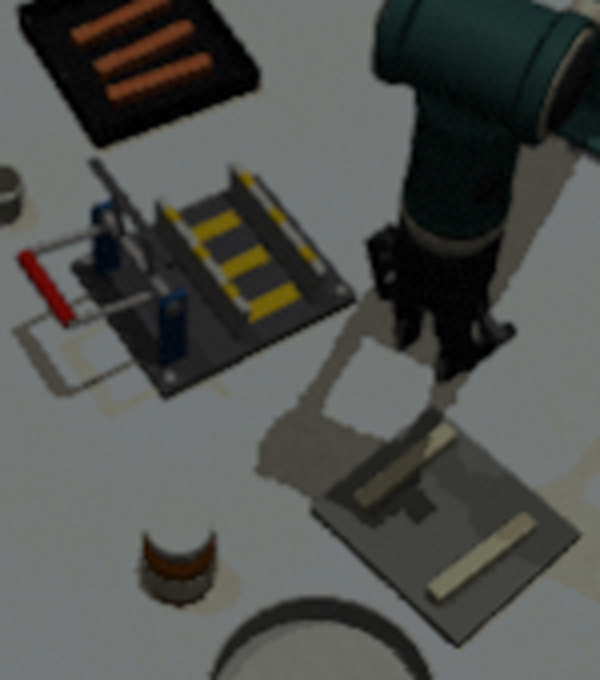

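Lanes are at y of about +0.052, +0.002 and -0.048, with rack x at 0.461. Now descend on fresh bar A at (0.4606, 0.260).

```bash
python3 -m pendant '[[[-0.002,0,0.045],[0,0,0],0.2],[[-0.002,0,0.09],[0,0,0],0.2],[[-0.002,0,0.125],[0,0,0],0.2],[[-0.002,0,0.145],[0,0,0],0.2],[[-0.002,0,0.154],[0,0,0],0.2],[[-0.002,0,0.159],[0,0,0],0.2],[[-0.002,0,0.159],[0,0,0],0.2]]'; python3 - <<'E'
from h import *
go(.4606,.260,.018-.037,100)
s=crop('scene',270,190,90,90,6.5,'s24.png')
E
```

```text
t: 28.9
eef_pos: [0.4608, 0.2579, -0.0171]
tool_rot: [0.0, -0.087, 0.996, 0.0]
contact_force: [-0.2, 0.5, -0.2]
gripper_width: 0.0341
t 28.9 at [ 0.4608  0.2579 -0.0171] psi 100.0 w 0.0341 F [-0.2  0.5 -0.2] -> shift [-0.0002  0.0021  0.0019] turn [ 0.     0.001 -0.001] j [ 0.46  0.22  2.09 -0.    0.83 -1.28]
```

View pics/s24.png

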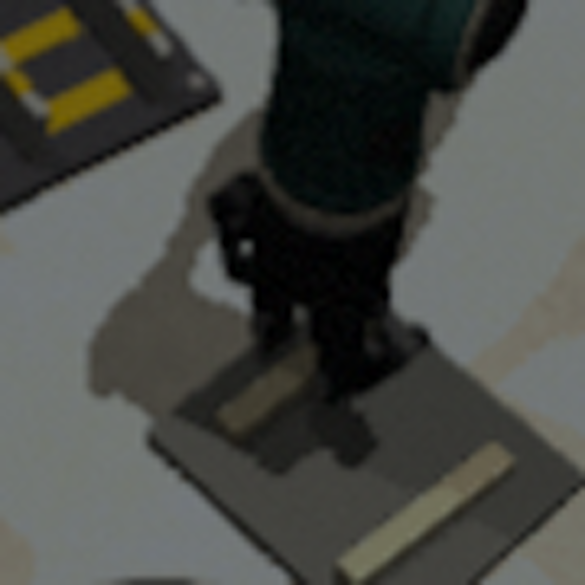

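```bash
python3 -m pendant '[[[0,0.002,0.002],[0,0,0],0.2],[[0,0.002,0.002],[0,0,0],0.2],[[0,0.002,0.002],[0,0,0],1],[[0,0.002,0.002],[0,0,0],1],[[0,0.002,0.002],[0,0,0],1],[[0,0.002,0.002],[0,0,0],1],[[0,0.002,0.002],[0,0,0],1]]'; python3 -m pendant '[[[0,0,-0.02],[0,0,0],1],[[0,0,-0.06],[0,0,0],1],[[0,0,-0.1],[0,0,0],1],[[0,0,-0.14],[0,0,0],1],[[0,0,-0.15],[0,0,0],1]]'; python3 - <<'E'
from h import *
go(.461,.052,.13,90)
s=crop('scene',270,190,90,90,6.5,'s25.png')
E
```

```text
t: 29.65
eef_pos: [0.4604, 0.2611, -0.0187]
tool_rot: [0.001, -0.088, 0.996, 0.0]
contact_force: [-0.3, 1.2, 5.8]
gripper_width: 0.0139
t: 30.15
eef_pos: [0.4628, 0.2622, 0.1356]
tool_rot: [0.004, -0.088, 0.996, 0.002]
contact_force: [0.3, -0.2, -0.5]
gripper_width: 0.0142
t 30.1 at [0.4628 0.2622 0.1356] psi 100.1 w 0.0142 F [ 0.3 -0.2 -0.5] -> shift [ 0.0385 -0.2066  0.0047] turn [0.003 0.008 0.175] j [ 0.47  0.03  1.98 -0.    1.12 -1.28]
```

View pics/s25.png

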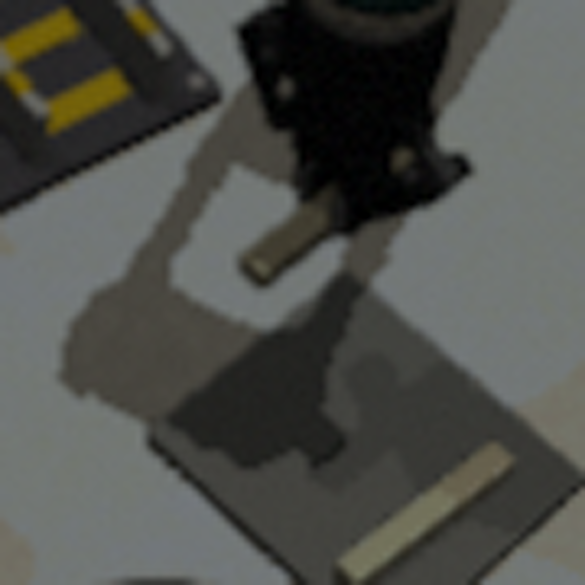

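```bash
python3 -m pendant '[[[0.008,-0.045,0],[0,0,0.03],1],[[0.016,-0.09,0],[0,0,0.06],1],[[0.024,-0.135,0],[0,0,0.09],1],[[0.032,-0.18,0],[0,0,0.12],1],[[0.04,-0.225,0],[0,0,0.15],1],[[0.048,-0.265,0],[0,0,0.18],1],[[0.056,-0.305,0],[0,0,0.18],1],[[0.056,-0.305,0],[0,0,0.18],1]]'; python3 -m pendant '[[[0,0,0],[0,0,0],1],[[0,0,0.02],[0,0,0],1],[[0,0,0.02],[0,0,0],1]]';python3 - <<'E'
from h import *
go(.461,-.048,.0235,89.6)
s=crop('scene',215,130,90,90,6.5,'s26.png')
E
```

```text
t: 31.0
eef_pos: [0.4561, -0.0535, 0.1283]
tool_rot: [-0.002, 0.005, 1.0, -0.001]
contact_force: [-0.1, 1.7, 0.7]
gripper_width: 0.014
t: 31.3
eef_pos: [0.4549, -0.0478, 0.1071]
tool_rot: [-0.003, 0.002, 1.0, 0.001]
contact_force: [-0.9, 0.8, -0.9]
gripper_width: 0.0139
t 31.3 at [ 0.4549 -0.0478  0.1071] psi 89.8 w 0.0139 F [-0.9  0.8 -0.9] -> shift [-0.0067 -0.0003  0.0836] turn [ 0.001 -0.006  0.004] j [-0.16 -0.07  2.14  0.    1.08 -1.73]
```

View pics/s26.png

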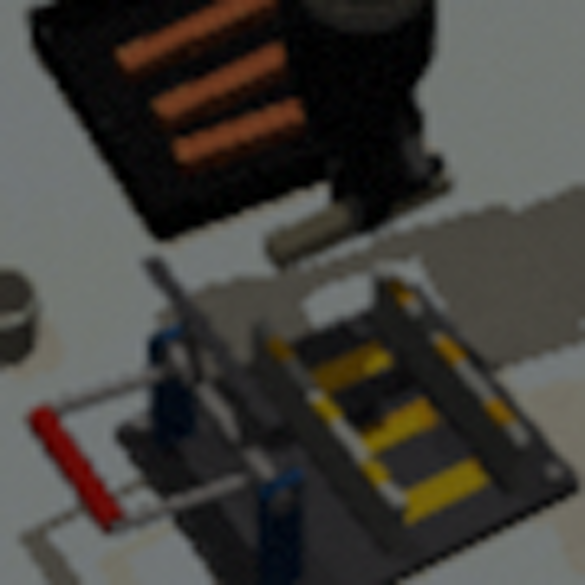

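```bash
python3 -m pendant '[[[-0.005,0,0.03],[0,0,0],1],[[-0.005,0,0.055],[0,0,0],1],[[-0.005,0,0.072],[0,0,0],1],[[-0.005,0,0.072],[0,0,0],1],[[-0.005,0,0.072],[0,0,0],1]]';python3 - <<'E'
from h import *
go(.461,-.048,.0235,89.6)
s=crop('scene',215,130,90,90,6.5,'s27.png')
E
```

```text
t: 31.85
eef_pos: [0.4629, -0.0488, 0.0387]
tool_rot: [-0.0, 0.002, 1.0, 0.0]
contact_force: [0.9, 0.1, -1.2]
gripper_width: 0.014
t 31.9 at [ 0.4629 -0.0488  0.0387] psi 89.8 w 0.014 F [ 0.9  0.1 -1.2] -> shift [0.0019 0.0008 0.0152] turn [ 0.    -0.     0.003] j [-0.16  0.02  2.19  0.    0.93 -1.73]
```

View pics/s27.png

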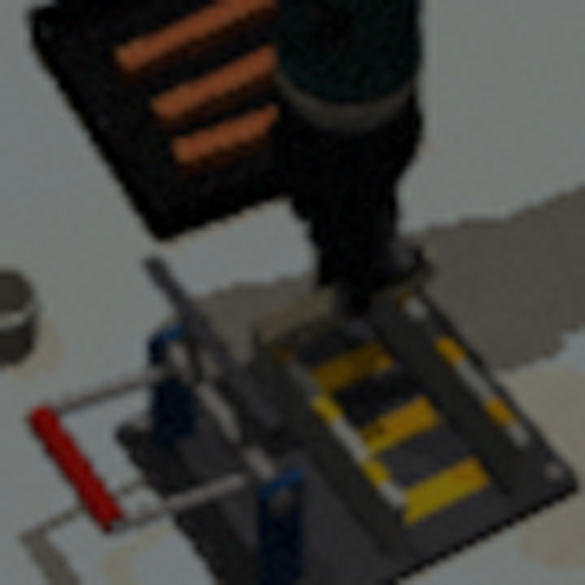

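```bash
python3 -m pendant '[[[0.002,0.001,0.004],[0,0,0],1],[[0.002,0.001,0.006],[0,0,0],1],[[0.002,0.001,0.006],[0,0,0],1]]'; python3 -m pendant '[[[0,0,0.003],[0,0,0],1],[[0,0,0.003],[0,0,0],1]]'; python3 -m pendant '[[[0,0,0.003],[0,0,0],1],[[0,0,0.003],[0,0,0],1]]'
```

```text
t: 32.2
eef_pos: [0.4608, -0.0485, 0.0326]
tool_rot: [0.0, 0.002, 1.0, -0.0]
contact_force: [-0.8, -0.5, -0.2]
gripper_width: 0.0143
t: 32.4
eef_pos: [0.4609, -0.0487, 0.0293]
tool_rot: [0.0, 0.002, 1.0, -0.0]
contact_force: [-0.1, -0.1, -0.6]
gripper_width: 0.0143
t: 32.6
eef_pos: [0.461, -0.0487, 0.0291]
tool_rot: [-0.001, 0.002, 1.0, 0.0]
contact_force: [-10.5, 1.4, 21.8]
gripper_width: 0.0138
```

Contact, with the bar seated on the rails at z reading 0.029. Release.

```bash
python3 -m pendant '[[[0,0,-0.002],[0,0,0],1],[[0,0,-0.002],[0,0,0],0.2],[[0,0,-0.002],[0,0,0],0.2],[[0,0,-0.002],[0,0,0],0.2],[[0,0,-0.04],[0,0,0],0.2],[[0,0,-0.08],[0,0,0],0.2],[[0,0,-0.12],[0,0,0],0.2]]'; python3 -m pendant '[[[0,0.05,0],[0,0,0],0.2],[[0,0.1,0],[0,0,-0.02],0.2],[[0,0.15,0],[0,0,-0.04],0.2],[[0,0.2,0],[0,0,-0.06],0.2],[[0,0.25,0],[0,0,-0.08],0.2],[[0,0.3,0],[0,0,-0.1],0.2],[[0,0.35,0],[0,0,-0.13],0.2],[[0,0.39,0],[0,0,-0.135],0.2]]'; python3 - <<'E'
from h import *
go(.456,.3625,-.0185,97.6)
t=crop('top',150,160,210,100,3.8,'t28.png')
s=crop('scene',215,130,90,90,6.5,'s28.png')
f=lambda h,S,v:(v>110)&(S>20)&(h>18)&(h<45)&(S<100)
blobs('top',t,(230,185,60,50),f,.076);blobs('scene',s,(230,160,80,70),lambda h,S,v:(v>75)&(S>30)&(h>18)&(h<45)&(S<110),.076)
f=lambda h,S,v:(h>3)&(h<18)&(S>100)&(v>50)
blobs('top',t,(290,180,70,75),f,.02)
print('pan');blobs('top',t,(290,190,70,65),lambda h,S,v:(v<110)|(S>100),.03)
E
```

```text
t: 33.3
eef_pos: [0.4599, -0.0484, 0.1468]
tool_rot: [-0.001, 0.002, 1.0, 0.0]
contact_force: [0.5, -0.4, 0.6]
gripper_width: 0.0344
t: 34.1
eef_pos: [0.462, 0.3442, 0.1458]
tool_rot: [-0.0, -0.066, 0.998, 0.0]
contact_force: [0.3, -0.3, 0.2]
gripper_width: 0.0341
t 34.1 at [0.462  0.3442 0.1458] psi 97.6 w 0.0341 F [ 0.3 -0.3  0.2] -> shift [0.0035 0.0189 0.1643] turn [ 0. -0. -0.] j [ 0.6   0.11  1.87  0.    1.16 -1.11]
top c [457.9 -47.4] size [ 17.  106.6] ang 179.1 area 69.5 px [268.9 211.8]
scene c [462.4 -45.7] size [ 15.5 106.8] ang 179.8 area 70.0 px [267.5 176.2]
top c [ 395.6 -278.4] size [ 13.2 100.6] ang 178.3 area 46.0 px [321.4 226.5]
top c [ 397.2 -326.7] size [ 14.9 105.6] ang 2.5 area 55.0 px [332.4 226. ]
top c [ 405.  -234.1] size [ 14.7 101.6] ang 173.2 area 55.0 px [311.4 224.5]
pan
top c [ 403.  -281.7] size [179.5 192. ] ang 85.8 area 1714.0 px [322.5 224.9]
```

View pics/s28.png

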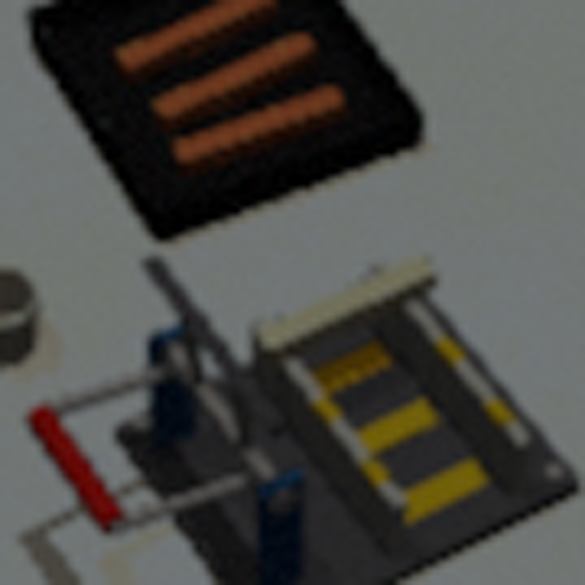

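View pics/t28.png

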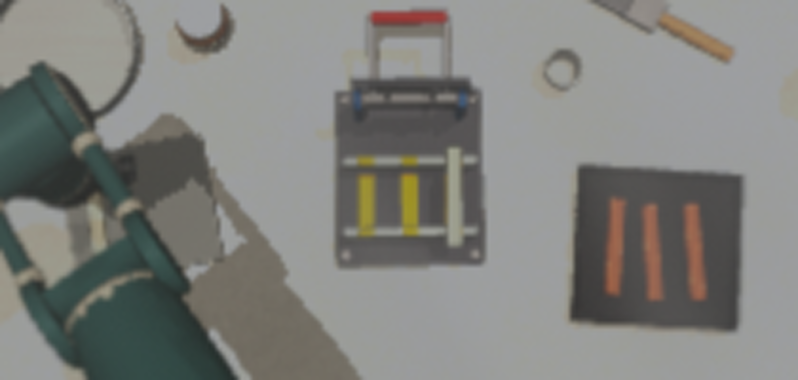

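Bar A is in lane 3 at about (0.460, -0.047). Now fresh bar B.

```bash
python3 -m pendant '[[[0.003,0.018,0],[0,0,0],0.2],[[0.003,0.018,0.045],[0,0,0],0.2],[[0.003,0.018,0.09],[0,0,0],0.2],[[0.003,0.018,0.125],[0,0,0],0.2],[[0.003,0.018,0.145],[0,0,0],0.2],[[0.003,0.018,0.16],[0,0,0],0.2],[[0.003,0.018,0.162],[0,0,0],0.2],[[0.003,0.018,0.162],[0,0,0],0.2]]'; python3 - <<'E'
from h import *
go(.456,.3625,-.0185,97.6)
s=crop('scene',290,210,90,90,6.5,'s29.png')
E
```

```text
t: 35.0
eef_pos: [0.4577, 0.3587, -0.0154]
tool_rot: [0.0, -0.065, 0.998, -0.0]
contact_force: [-1.1, -0.0, -0.1]
gripper_width: 0.0341
t 35.0 at [ 0.4577  0.3587 -0.0154] psi 97.4 w 0.0341 F [-1.1 -0.  -0.1] -> shift [0.0012 0.004  0.0031] turn [-0.     0.    -0.003] j [ 0.62  0.3   1.98 -0.    0.86 -1.08]
```

View pics/s29.png

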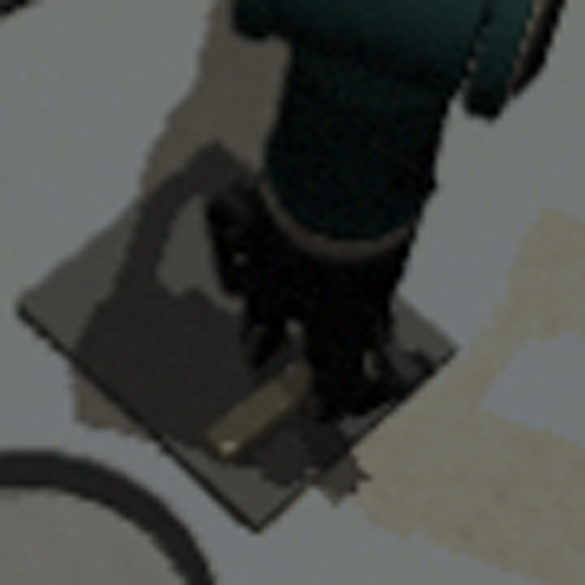

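```bash
python3 -m pendant '[[[0.001,0.004,0.003],[0,0,0],0.2],[[0.001,0.004,0.003],[0,0,0],0.2],[[0.001,0.004,0.003],[0,0,0],1],[[0.001,0.004,0.003],[0,0,0],1],[[0.001,0.004,0.003],[0,0,0],1],[[0.001,0.004,0.003],[0,0,0],1],[[0.001,0.004,0.003],[0,0,0],1]]'; python3 -m pendant '[[[0,0,-0.02],[0,0,0],1],[[0,0,-0.06],[0,0,0],1],[[0,0,-0.1],[0,0,0],1],[[0,0,-0.14],[0,0,0],1],[[0,0,-0.15],[0,0,0],1],[[0,0,-0.15],[0,0,0],1]]'; python3 - <<'E'
from h import *
go(.461,.052,.13,89.6)
s=crop('scene',290,210,90,90,6.5,'s30.png')
E
```

```text
t: 35.75
eef_pos: [0.4564, 0.3633, -0.0176]
tool_rot: [0.001, -0.065, 0.998, 0.0]
contact_force: [-1.8, -0.4, 5.0]
gripper_width: 0.014
t: 36.35
eef_pos: [0.4572, 0.3637, 0.1337]
tool_rot: [0.002, -0.065, 0.998, 0.001]
contact_force: [-0.3, -0.5, -1.2]
gripper_width: 0.0138
t 36.4 at [0.4572 0.3637 0.1337] psi 97.5 w 0.0138 F [-0.3 -0.5 -1.2] -> shift [ 0.0367 -0.3096  0.0028] turn [0.002 0.004 0.137] j [ 0.63  0.14  1.87 -0.    1.13 -1.07]
```

View pics/s30.png

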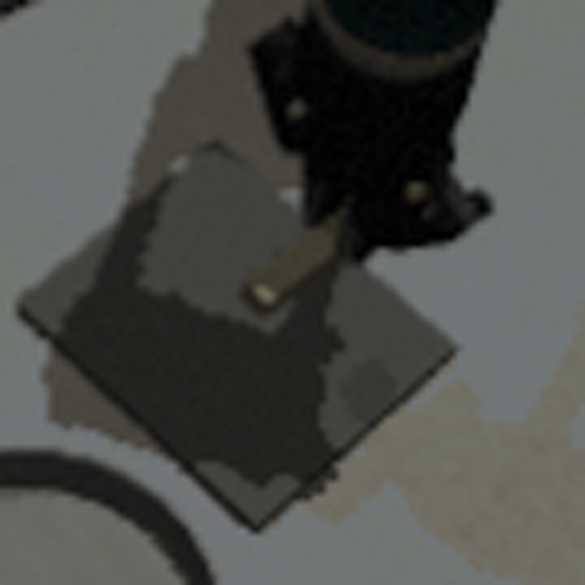

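```bash
python3 -m pendant '[[[0.006,-0.045,0],[0,0,0.02],1],[[0.012,-0.09,0],[0,0,0.04],1],[[0.018,-0.135,0],[0,0,0.06],1],[[0.024,-0.18,0],[0,0,0.08],1],[[0.03,-0.225,0],[0,0,0.1],1],[[0.034,-0.27,0],[0,0,0.13],1],[[0.037,-0.31,0],[0,0,0.137],1],[[0.037,-0.31,0],[0,0,0.137],1]]'; python3 -m pendant '[[[0,0,0],[0,0,0],1],[[0,0,0.04],[0,0,0],1],[[0,0,0.06],[0,0,0],1],[[0,0,0.06],[0,0,0],1],[[0,0,0.06],[0,0,0],1]]';python3 - <<'E'
from h import *
go(.461,.052,.0295,89.6)
s=crop('scene',215,130,90,90,6.5,'s31.png')
E
```

```text
t: 37.2
eef_pos: [0.457, 0.0463, 0.1283]
tool_rot: [-0.003, 0.006, 1.0, -0.001]
contact_force: [0.5, 0.1, -0.1]
gripper_width: 0.0136
t: 37.7
eef_pos: [0.4584, 0.0516, 0.0705]
tool_rot: [-0.001, 0.003, 1.0, 0.0]
contact_force: [-0.1, -0.2, 0.5]
gripper_width: 0.0139
t 37.7 at [0.4584 0.0516 0.0705] psi 89.7 w 0.0139 F [-0.1 -0.2  0.5] -> shift [-0.0027  0.0004  0.041 ] turn [ 0.    -0.003  0.002] j [ 0.06 -0.03  2.17  0.    1.   -1.51]
```

View pics/s31.png

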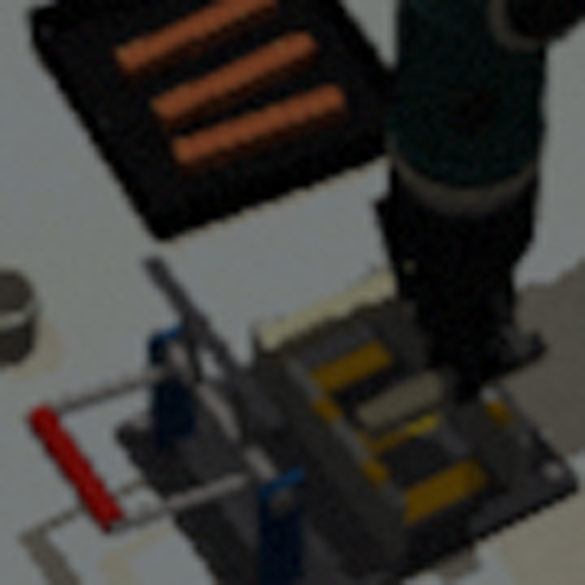

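```bash
python3 -m pendant '[[[-0.002,0,0.02],[0,0,0],1],[[-0.002,0,0.036],[0,0,0],1],[[-0.002,0,0.038],[0,0,0],1],[[-0.002,0,0.038],[0,0,0],1],[[-0.002,0,0.038],[0,0,0],1]]'; python3 -m pendant '[[[0,0,0.002],[0,0,0],1],[[0,0,0.002],[0,0,0],1]]';python3 -m pendant '[[[0,0,0.002],[0,0,0],1],[[0,0,0.002],[0,0,0],1]]'
```

```text
t: 38.25
eef_pos: [0.4628, 0.0508, 0.0348]
tool_rot: [0.001, 0.003, 1.0, 0.0]
contact_force: [0.1, 0.3, 0.0]
gripper_width: 0.0139
t: 38.45
eef_pos: [0.4619, 0.0506, 0.032]
tool_rot: [0.001, 0.003, 1.0, 0.0]
contact_force: [0.1, 0.3, -0.7]
gripper_width: 0.014
t: 38.65
eef_pos: [0.4621, 0.0505, 0.0303]
tool_rot: [0.001, 0.003, 1.0, 0.0]
contact_force: [-1.4, 0.4, 5.2]
gripper_width: 0.014
```

Touching. Release, back off high, then check everything.

```bash
python3 -m pendant '[[[0,0,0],[0,0,0],0.2],[[0,0,0],[0,0,0],0.2],[[0,0,0],[0,0,0],0.2],[[0,0,-0.04],[0,0,0],0.2],[[0,0,-0.08],[0,0,0],0.2],[[0,0,-0.13],[0,0,0],0.2],[[0,0.05,-0.15],[0,0,0],0],[[0,0.1,-0.15],[0,0,0],0]]'; python3 -m pendant '[[[0,0.05,0],[0,0,0.14],0],[[0,0.05,0],[0,0,0.28],0],[[0,0.05,0],[0,0,0.42],0]]'; python3 - <<'E'
from h import *
go(.67,0,.2,0)
t=crop('top',150,160,210,100,3.8,'t32.png')
s=crop('scene',215,130,90,90,6.5,'s32.png')
f=lambda h,S,v:(v>110)&(S>20)&(h>18)&(h<45)&(S<100)
blobs('top',t,(230,185,60,50),f,.076);blobs('scene',s,(230,160,80,70),lambda h,S,v:(v>75)&(S>30)&(h>18)&(h<45)&(S<110),.076)
f=lambda h,S,v:(h>3)&(h<18)&(S>100)&(v>50)
blobs('top',t,(290,180,70,75),f,.02)
print('pan');blobs('top',t,(290,190,70,65),lambda h,S,v:(v<110)|(S>100),.03)
red=lambda h,S,v:((h<4)|(h>170))&(S>120)&(v>50)
blobs('top',t,(230,140,60,60),red,.112);blobs('scene',s,(200,160,80,70),red,.112)
E
```

```text
t: 39.45
eef_pos: [0.4656, 0.1475, 0.1842]
tool_rot: [0.005, 0.006, 1.0, 0.001]
contact_force: [0.7, 0.1, 0.4]
gripper_width: 0.0426
t: 39.75
eef_pos: [0.462, 0.1988, 0.1791]
tool_rot: [-0.0, 0.213, 0.977, -0.0]
contact_force: [-0.4, 0.0, 0.5]
gripper_width: 0.0425
t 39.8 at [0.462  0.1988 0.1791] psi 65.4 w 0.0425 F [-0.4  0.   0.5] -> shift [-0.2719 -0.0942 -0.021 ] turn [-0.    -0.     1.141] j [ 0.36 -0.05  1.98  0.    1.21 -0.78]
top c [372.  74.] size [16.9 71.6] ang 89.4 area 39.0 px [240.9 232.8]
top c [457.9 -47.4] size [ 17.  106.6] ang 179.1 area 64.5 px [268.9 211.7]
top c [458.9  52.2] size [ 21.3 106.5] ang 179.5 area 79.0 px [245.6 211.5]
top c [504.2 102.9] size [29.9 85.9] ang 179.7 area 91.5 px [233.2 200.2]
scene c [463.8  46.9] size [ 27.4 106.2] ang 0.5 area 85.0 px [281.2 195.1]
scene c [462.4 -45.2] size [ 15.1 106.8] ang 179.7 area 70.5 px [267.7 176.2]
top c [ 395.6 -278.4] size [ 13.2 100.7] ang 178.3 area 47.5 px [321.4 226.3]
top c [ 397.2 -326.9] size [ 14.7 105.6] ang 2.9 area 53.0 px [332.5 226. ]
top c [ 404.9 -235.1] size [ 16.6 101.6] ang 173.2 area 56.0 px [311.4 224.5]
pan
top c [ 403.  -281.7] size [179.5 192. ] ang 85.8 area 1718.0 px [322.5 224.9]
top c [656.    1.7] size [ 8.6 76.1] ang 89.5 area 35.0 px [257.  164.1]
scene c [656.8   1.6] size [13.6 85.3] ang 90.3 area 61.5 px [226.2 201.7]
```

View pics/s32.png

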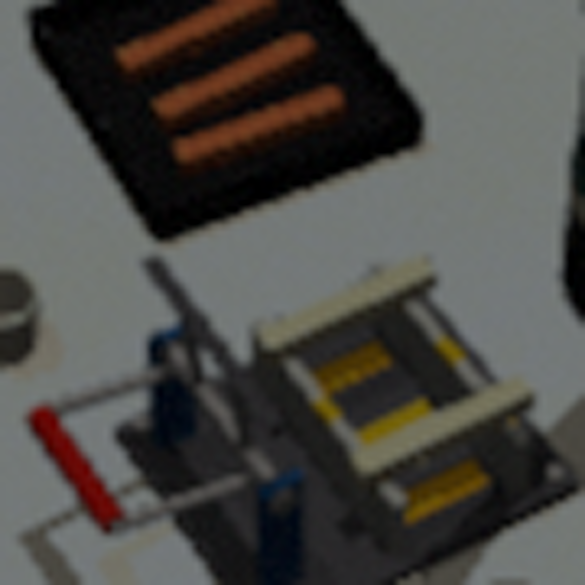

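View pics/t32.png

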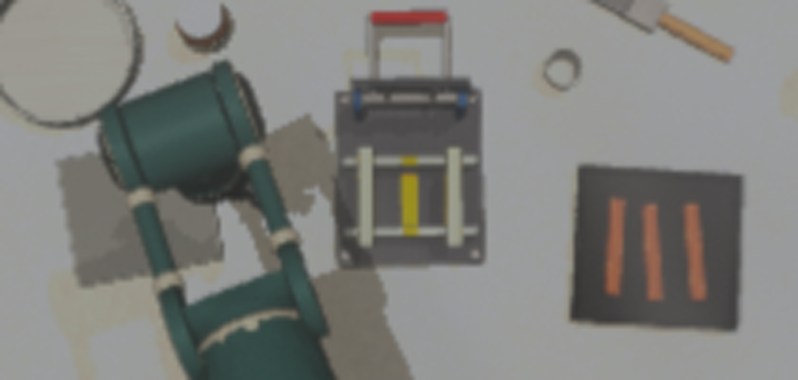

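Both fresh bars sit in lanes 1 and 3, centred, the fired bars are in the pan, and the handle is back at (0.656, 0.002). I'll go behind the rack and cage the handle.

```bash
python3 -m pendant '[[[-0.03,-0.01,-0.03],[0,0,0.14],0],[[-0.06,-0.02,-0.04],[0,0,0.28],0],[[-0.095,-0.03,-0.04],[0,0,0.42],0],[[-0.13,-0.045,-0.04],[0,0,0.56],0],[[-0.165,-0.06,-0.04],[0,0,0.7],0],[[-0.2,-0.075,-0.04],[0,0,0.84],0],[[-0.235,-0.09,-0.04],[0,0,0.98],0],[[-0.26,-0.1,-0.04],[0,0,1.1],0]]'; python3 -c "
from h import *
go(.655,.001,.06,0)"
```

```text
t: 40.65
eef_pos: [0.6588, -0.0045, 0.2188]
tool_rot: [0.0, 0.693, 0.721, -0.0]
contact_force: [0.4, 0.6, 0.1]
gripper_width: 0.0426
t 40.6 at [ 0.6588 -0.0045  0.2188] psi 2.3 w 0.0426 F [0.4 0.6 0.1] -> shift [ 0.0057 -0.0035  0.1588] turn [-0.    0.    0.04] j [-0.04  0.22  1.61 -0.    1.31 -0.08]
```

```bash
python3 -m pendant '[[[0.005,-0.003,0],[0,0,0.04],0],[[0.005,-0.003,0.04],[0,0,0.04],0],[[0.005,-0.003,0.065],[0,0,0.04],0],[[0.005,-0.003,0.065],[0,0,0.04],0]]'; python3 -c "
from h import *
go(.655,.001,.06,0)
p=ctrl.sense()['eef_pos']+[0,0,.037]
for P in [p+[.029,0.011,0.006],p-[.029,-.011,-.006]]:
    q=proj('scene',P);print(q.round(1),((q-[190,150])*8).round(0))
crop('scene',190,150,80,70,8,'s33.png')"
```

```text
t: 41.05
eef_pos: [0.6505, 0.0025, 0.1487]
tool_rot: [-0.004, 0.705, 0.709, -0.003]
contact_force: [-0.8, 1.4, -0.2]
gripper_width: 0.0429
t 41.0 at [0.6505 0.0025 0.1487] psi 0.3 w 0.0429 F [-0.8  1.4 -0.2] -> shift [-0.0016  0.0054  0.0886] turn [-0.01  -0.     0.006] j [-0.03  0.26  1.7  -0.    1.2  -0.04]
[220.3 192.3] [243. 338.]
[236.1 184.9] [369. 279.]
```

View pics/s33.png

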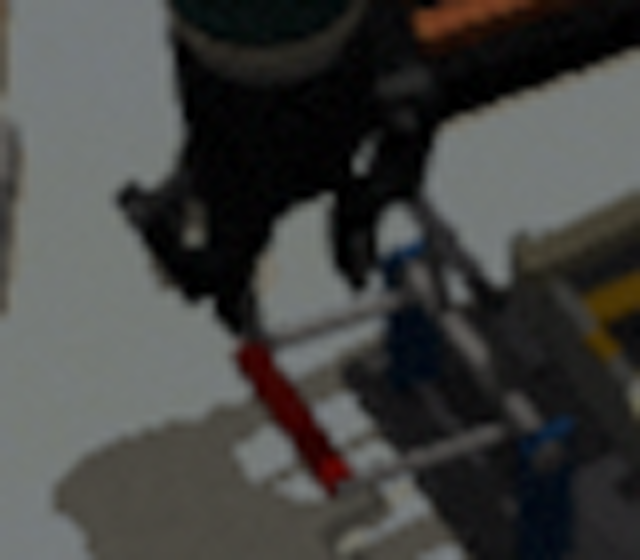

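```bash
python3 -m pendant '[[[-0.002,0.003,0.04],[0,0,0],0],[[-0.002,0.003,0.07],[0,0,0],0],[[-0.002,0.003,0.092],[0,0,0],0],[[-0.002,0.003,0.092],[0,0,0],0],[[-0.002,0.003,0.092],[0,0,0],0]]'; python3 -c "
from h import *
go(.655,.001,.06,0)
crop('scene',190,150,80,70,8,'s34.png')"
```

```text
t: 41.6
eef_pos: [0.6587, 0.001, 0.0641]
tool_rot: [0.001, 0.705, 0.709, 0.001]
contact_force: [0.5, -0.4, 1.1]
gripper_width: 0.0426
t 41.6 at [0.6587 0.001  0.0641] psi 0.3 w 0.0426 F [ 0.5 -0.4  1.1] -> shift [ 0.     -0.0037  0.0041] turn [0.002 0.    0.005] j [-0.04  0.34  1.76 -0.    1.04 -0.04]
```

View pics/s34.png

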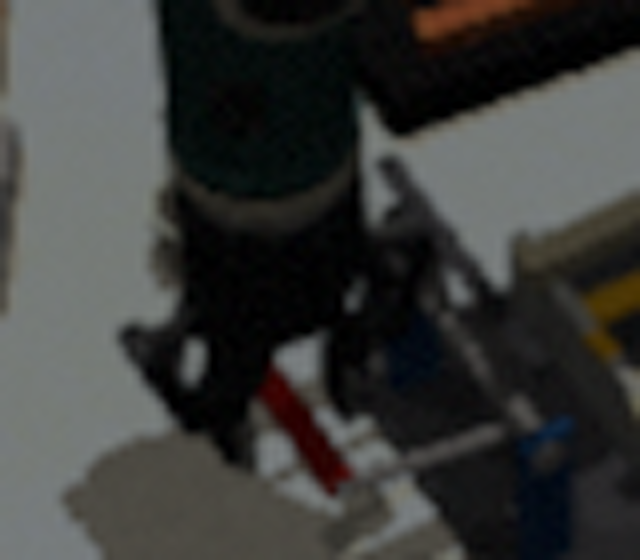

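The handle is caged. From fully back it must mostly be lifted, so I'll grip it lightly and follow the arc.

```bash
python3 -m pendant '[[[0,-0.002,0.008],[0,0,0],0],[[0,-0.002,0.008],[0,0,0],0],[[0,-0.002,0.008],[0,0,0],1],[[0,-0.002,0.008],[0,0,0],1],[[0,-0.002,0.008],[0,0,0],1],[[0,-0.002,0.008],[0,0,0],1],[[0,-0.002,0.008],[0,0,0],1]]'; python3 -m pendant '[[[0,-0.001,-0.007],[0,0,0],1],[[0,-0.003,-0.014],[0,0,0],1],[[0,-0.006,-0.021],[0,0,0],1],[[0,-0.01,-0.028],[0,0,0],1],[[0,-0.014,-0.035],[0,0,0],1],[[0,-0.019,-0.041],[0,0,0],1]]'; python3 -c "
from h import *
go(.655,.001,.06,0)
crop('scene',190,150,80,70,8,'s35.png')"
```

```text
t: 42.35
eef_pos: [0.6569, 0.0012, 0.055]
tool_rot: [0.001, 0.706, 0.709, 0.001]
contact_force: [4.6, 0.3, 1.3]
gripper_width: 0.014
t: 42.95
eef_pos: [0.6396, 0.0011, 0.0966]
tool_rot: [0.002, 0.706, 0.708, 0.002]
contact_force: [9.0, 0.3, 1.3]
gripper_width: 0.0139
t 43.0 at [0.6396 0.0011 0.0966] psi 0.2 w 0.0139 F [9.  0.3 1.3] -> shift [-0.0002  0.0151  0.0367] turn [ 0.007 -0.     0.004] j [-0.04  0.27  1.79  0.    1.08 -0.04]
```

View pics/s35.png

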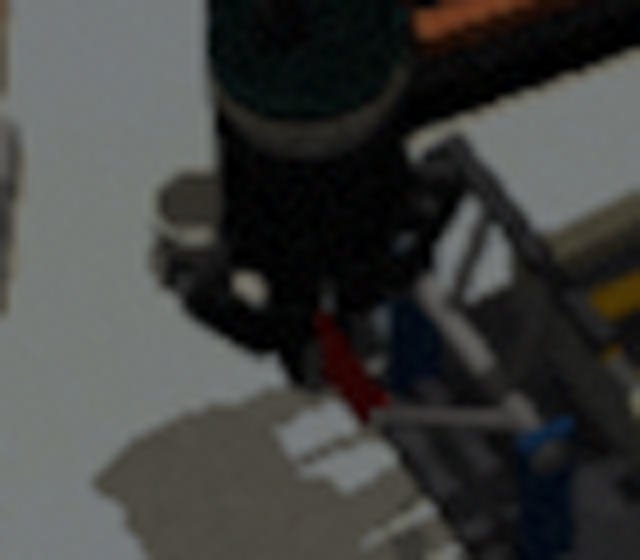

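```bash
python3 -m pendant '[[[0,-0.005,-0.006],[0,0,0],1],[[0,-0.011,-0.011],[0,0,0],1],[[0,-0.017,-0.016],[0,0,0],1],[[0,-0.024,-0.02],[0,0,0],1],[[0,-0.031,-0.024],[0,0,0],1],[[0,-0.038,-0.027],[0,0,0],1],[[0,-0.046,-0.029],[0,0,0],1],[[0,-0.053,-0.031],[0,0,0],1]]'; python3 -c "
from h import *
go(.655,.001,.06,0)
crop('scene',190,130,80,70,8,'s36.png')"
```

```text
t: 43.8
eef_pos: [0.5918, 0.001, 0.133]
tool_rot: [0.007, 0.706, 0.708, 0.007]
contact_force: [11.2, 1.4, 10.7]
gripper_width: 0.014
t 43.8 at [0.5918 0.001  0.133 ] psi 0.2 w 0.014 F [11.2  1.4 10.7] -> shift [-0.0002  0.0618  0.0742] turn [ 0.019 -0.     0.004] j [-0.04  0.14  1.87  0.    1.11 -0.05]
```

View pics/s36.png

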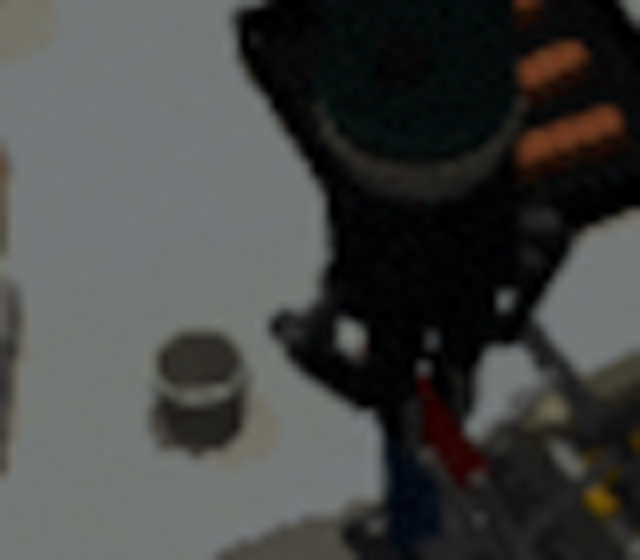

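```bash
python3 -m pendant '[[[0,-0.008,-0.001],[0,0,0],1],[[0,-0.016,-0.001],[0,0,0],1],[[0,-0.023,-0.001],[0,0,0],1],[[0,-0.031,0],[0,0,0],1],[[0,-0.039,0.002],[0,0,0],1],[[0,-0.046,0.004],[0,0,0],1],[[0,-0.051,0.006],[0,0,0],1],[[0,-0.051,0.006],[0,0,0],1]]'; python3 -c "
from h import *
go(.525,.001,.119,0)
crop('scene',215,130,90,90,6.5,'s37.png')"
```

```text
t: 44.65
eef_pos: [0.5333, 0.0008, 0.124]
tool_rot: [0.001, 0.706, 0.709, 0.001]
contact_force: [-5.2, 0.7, 17.3]
gripper_width: 0.0136
t 44.6 at [0.5333 0.0008 0.124 ] psi 0.2 w 0.0136 F [-5.2  0.7 17.3] -> shift [ 0.0002 -0.0083  0.005 ] turn [ 0.003 -0.     0.004] j [-0.05  0.05  1.98  0.    1.1  -0.05]
```

View pics/s37.png

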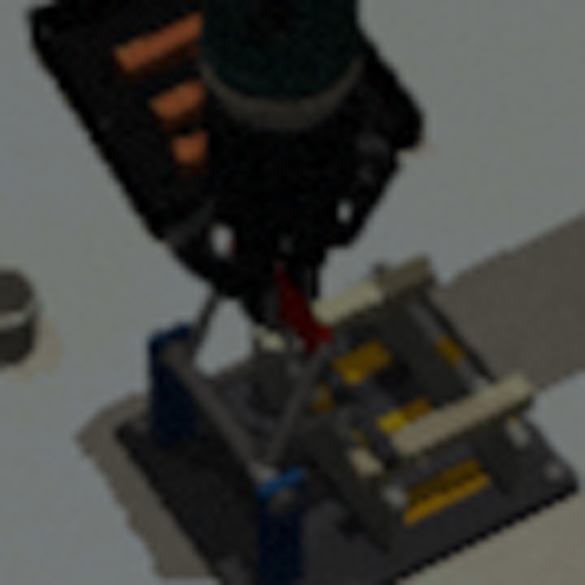

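```bash
python3 -m pendant '[[[0,-0.002,0.001],[0,0,0],1],[[0,-0.004,0.002],[0,0,0],1],[[0,-0.005,0.003],[0,0,0],1],[[0,-0.005,0.003],[0,0,0],1],[[0,-0.005,0.003],[0,0,0],0],[[0,-0.005,0.003],[0,0,0],0],[[0,-0.005,0.003],[0,0,0],0],[[0,-0.005,0.003],[0,0,0],0]]'; python3 -c "
from h import *
go(.525,.001,.119,0)
crop('scene',215,130,90,90,6.5,'s38.png')"
```

```text
t: 45.5
eef_pos: [0.5263, 0.0006, 0.1162]
tool_rot: [-0.001, 0.706, 0.709, -0.001]
contact_force: [-0.4, -0.1, -0.4]
gripper_width: 0.0428
t 45.5 at [0.5263 0.0006 0.1162] psi 0.2 w 0.0428 F [-0.4 -0.1 -0.4] -> shift [ 0.0004 -0.0013 -0.0028] turn [-0.003 -0.     0.004] j [-0.05  0.05  2.   -0.    1.09 -0.05]
```

View pics/s38.png

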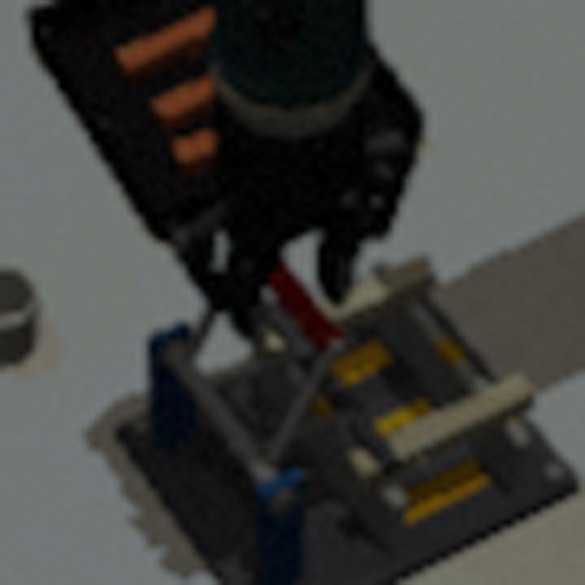

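Released and free. Lift straight up, move aside, and check.

```bash
python3 -m pendant '[[[0,-0.001,-0.02],[0,0,0],0],[[0,-0.001,-0.05],[0,0,0],0],[[0,-0.001,-0.1],[0,0,0],0],[[0.04,-0.02,-0.12],[0,0,0],0],[[0.085,-0.04,-0.12],[0,0,0],0],[[0.13,-0.06,-0.12],[0,0,0],0],[[0.175,-0.06,-0.12],[0,0,0],0],[[0.22,-0.06,-0.12],[0,0,0],0]]';python3 -m pendant '[[[0.05,0,0],[0,0,0],0],[[0.08,0,0],[0,0,0],0],[[0.08,0,0],[0,0,0],0],[[0.08,0,0],[0,0,0],0]]'; python3 - <<'E'
from h import *
go(.67,0,.2,0)
t=crop('top',150,160,210,100,3.8,'t39.png')
s=crop('scene',215,130,90,90,6.5,'s39.png')
cv2.imwrite('pics/full39.png',s)
f=lambda h,S,v:(v>110)&(S>20)&(h>18)&(h<45)&(S<100)
blobs('top',t,(230,185,60,50),f,.076);blobs('scene',s,(230,160,80,70),lambda h,S,v:(v>75)&(S>30)&(h>18)&(h<45)&(S<110),.076)
f=lambda h,S,v:(h>3)&(h<18)&(S>100)&(v>50)
blobs('top',t,(290,180,70,75),f,.02)
print('pan');blobs('top',t,(290,190,70,65),lambda h,S,v:(v<110)|(S>100),.03)
red=lambda h,S,v:((h<4)|(h>170))&(S>120)&(v>50)
blobs('top',t,(230,140,60,70),red,.175);blobs('scene',s,(200,140,80,90),red,.175)
E
```

```text
t: 46.35
eef_pos: [0.4656, 0.2219, 0.2373]
tool_rot: [0.0, 0.706, 0.709, 0.0]
contact_force: [0.4, 0.6, 0.1]
gripper_width: 0.0425
t: 46.75
eef_pos: [0.4657, 0.3005, 0.2364]
tool_rot: [0.0, 0.705, 0.709, -0.001]
contact_force: [-0.7, 0.4, 0.4]
gripper_width: 0.0428
t 46.8 at [0.4657 0.3005 0.2364] psi 0.3 w 0.0428 F [-0.7  0.4  0.4] -> shift [-0.3016  0.2026  0.0366] turn [-0.001  0.001  0.006] j [ 0.53  0.01  1.81 -0.    1.32  0.52]
top c [385.1 109.7] size [16.8 42.3] ang 179.8 area 23.0 px [231.3 229.8]
top c [449.3 -47.3] size [17.  89.5] ang 179.1 area 55.5 px [268.8 213.7]
top c [450.3  50.2] size [16.9 89.4] ang 179.5 area 63.5 px [245.6 213.7]
scene c [452.   52.2] size [16.5 82.8] ang 0.5 area 66.0 px [285.  193.5]
scene c [441.5 -45.1] size [15.5 64.9] ang 179.1 area 41.5 px [272.7 173.9]
top c [ 397.2 -326.7] size [ 14.9 105.6] ang 2.5 area 55.0 px [332.4 226. ]
top c [ 397.8 -278.4] size [ 13.2 105. ] ang 178.3 area 49.5 px [321.4 226.2]
top c [ 405.  -234.1] size [ 14.7 101.6] ang 173.2 area 55.0 px [311.4 224.5]
pan
top c [ 403.  -281.7] size [179.5 192. ] ang 85.8 area 1715.0 px [322.5 224.9]
top c [5.265e+02 3.000e-01] size [ 8.2 80.8] ang 89.5 area 39.5 px [257.8 192. ]
scene c [527.9  -0.9] size [14.7 82.4] ang 90.4 area 62.0 px [258.8 174. ]
```

View pics/s39.png

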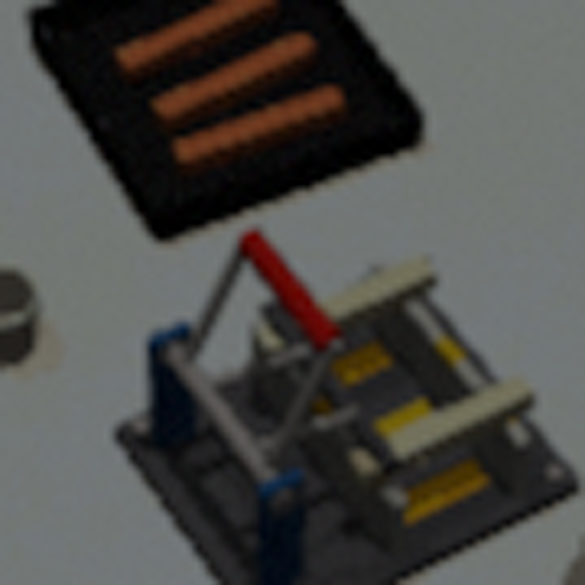

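View pics/t39.png

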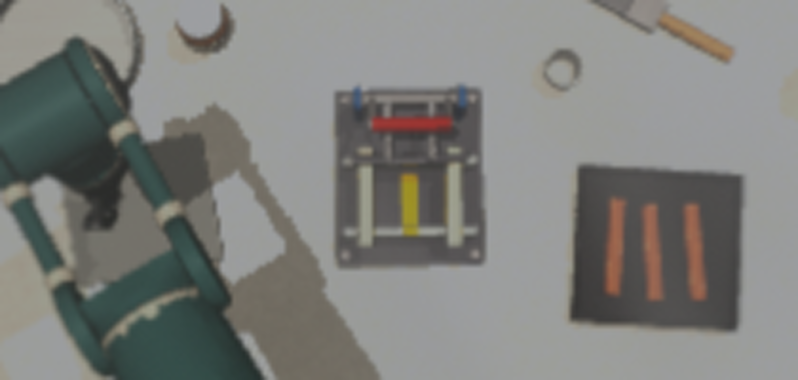

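View pics/full39.png

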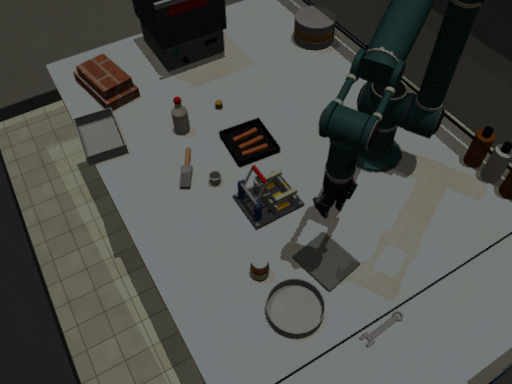

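The clamp handle is back where it started, at (0.5265, 0), and the bar front ends haven't moved. The fired bars are in the pan and the bystanders are where they were. Handing in.

```bash
python3 -c "
from station import ctrl
print(ctrl.sign_off())"
```

```text
the job is handed in; nothing more can be done
None
```

The job is done and handed in at about 47 s. I swung the clamp back and moved all three fired bars into the black pan. The two fresh bars (only two were there) went onto lanes 1 and 3. Then I led the clamp over by its handle and let it down gently on them.

**Last checks:**
- **Fresh bars:** they sat at about (0.460, 0.052) and (0.460, -0.047). The lane points I measured are (0.461, 0.052) and (0.461, -0.048), and both bars were within 1° of the rack axis. I took these positions just before closing the clamp, which afterwards hides their rear ends. The front ends had not moved after closing.
- **Fired bars:** all three lie well inside the pan, which had not moved.
- **Clamp:** the handle is back at its starting place (x about 0.5265), which fits the clamp resting on the bars. I inferred this from the handle, as the joint angle can't be read.
- **Robot and bench:** the gripper is clear of everything, and the other things on the bench look unmoved by eye.

**What disagreed:**
- **Height reading:** the reported tool height was about 37 mm too low. I found this when my first pass missed the handle, confirmed it by touching the worktop (about 43 N) and in the camera images, and corrected for it from then on.
- **Camera views:** the two views differed by up to about 5 mm on the bars, within the 12 mm allowed.

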